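# Find the blind hole of a display spacer by feel and hold it hole-up

### The job

Lift the tin shield off the aluminium spacer and set it down upright in the middle of the blue tray, then pick up the spacer, turn it upright with its blind hole on top and prove by feel that the closed end is below: press it onto the spring probe until the brass plunger has sunk about half its travel (the hole end would just swallow it). Raise the spacer off the probe and finish while holding it in the gripper, still, upright, hole up, its lower end at least 10 cm above the bench. Leave the speaker, capacitor and screwdriver where they are.

Things in the scene. Friction and masses are not known exactly. Their poses are not given: they have to be found in the camera images.
- shield: Loose tinned-steel cover, a box open below that stands on the bench over the spacer and its rest; 96 (its x) x 64 (its y) x 78 mm high, walls 3 mm, 160 g. On its roof stands an orange grip block 44 long (its x), 12 thick (its y), 30 high, from 78 to 108 mm above the underside; pinch it across its 12 mm. Origin: centre of the underside, z up. It must rise 75 mm straight up to clear the spacer.
- tray: Blue open parts tray fixed to the bench, 180 (its x) x 140 (its y) mm outside, 30 mm high, walls and floor 5 mm. Origin: centre of its underside, z up.
- spacer: Loose aluminium blind spacer, a plain round bar 32 mm in diameter and 64 mm long, about 130 g. Its own x axis is the bar's axis; origin at mid-length on the axis. The end at +x has a blind hole 16 mm in diameter and 24 mm deep; the end at -x is flat and closed. At first it lies level on the rest under the shield, axis 50 mm above the bench, the hole facing away from the robot or to either side.
- rest: Black support fixed to the bench on which the spacer lies: a beam 44 long (its x, along the spacer) x 20 mm wide (its y), 35 mm high, with a shallow groove on top, on a foot 76 x 40 x 4 mm. The spacer overhangs it by 10 mm at each end and by 6 mm at each side, so that fingers pass on both sides. Origin: centre of the underside, z up.
- probe: Spring probe fixed to the bench: a grey foot 70 x 70 x 12 mm carrying a dark steel sleeve 28 mm in diameter whose top is 60 mm above the bench; from the sleeve a brass plunger 9 mm in diameter stands up another 16 mm (tip 76 mm above the bench). Origin: centre of the underside, on the plunger's axis, z up.
- plunger (a joint): How far the probe's plunger is pushed down, m: 0 free, 0.010 fully in. It springs back; it takes 1 N to start, then 0.5 N for each mm (about 3.5 N at half travel).
- speaker: Bystander: grey round speaker unit, 42 mm in diameter, 28 mm high. Origin: centre of the underside.
- capacitor: Bystander: blue capacitor can standing upright, 26 mm in diameter, 33 mm high. Origin: centre of the underside.
- driver: Bystander: screwdriver with a red handle, 170 mm long, lying on the bench. Its x axis runs from handle to tip; origin near its middle, on the bench.
There are look-alikes about, which are no part of the job. What is shaped like the shield but brown or pink is not meant.

How it is judged:
By the outcome, as a careful person would: the job done as asked, in the order asked, and still so for the second after the job is handed in, while the arm keeps its last pose, push and grip.
It also fails if it takes over 61 s, if anything falls off the work surface, if the arm or the gripper's body presses on something with over 40 N, if the wrist force passes 120 N, or if a joint passes its speed limit or range.

### The arm

A 6-joint arm with a two-finger parallel gripper is mounted at the origin on the work surface. World frame = base frame: x ahead of the robot, y to its left, z up, the work surface at z = 0. Lengths are in mm, angles in rad, forces in N, time in s.
With the tool pointing down it reaches from about 400 to 925 mm from the base axis. Payload 12.5 kg.
Tool frame: the origin (TCP) lies on the centre line of the jaws, within the pads' length; the fingertips stand 14 mm ahead of it and the grasp point (between the pads) lies 5 mm behind it; z points along the fingers, y is the direction in which the jaws open and shut (so a half turn about z gives the same grasp; the last joint's range is limited). The gripper opens to 95 mm and grips with 3 to 60 N. Pads are 20 mm wide; open, the fingers measure 119 mm over their backs; the gripper's body (75 mm by 180 mm) begins 59 mm behind the grasp point.
Start: joints at [-1.341, 0.491, 1.559, -0, 1.092, -0.106], TCP at [205.976, -590.101, 228.661] pointing down, gripper open.
Joint ranges: [-3.1, 3.1], [-0.84, 2.19], [0.05, 2.79], [-1.13, 4.28], [0.06, 2.93], [-2.69, 2.69]. Speed limits (rad/s): [2.22, 2.22, 2.79, 3.14, 3.14, 3.14].

### API

Orientations are given as [roll, pitch, yaw] about the fixed x, y, z axes, in that order (R = Rz(yaw) Ry(pitch) Rx(roll)).
In Python, from cell import * gives the robot as it stands.
- The arm moves only by the tool play_rows, never from a script. Its argument "moves" is a list of rows, each a list of 7 numbers: the shift along the tool's x, y, z in m, then the turn, a rotation vector about the tool's x, y, z in rad, then the opening in per cent of the stroke, from 0 (shut) to 100 (fully open). In form: [[tx, ty, tz, ax, ay, az, claw], ...]. A call has 1 to 8 rows; each row shifts and turns the pose as measured when the row begins, along the tool's axes as they then stand; what a row does not reach is not made up. A row lasts 1/10 s, in which the tool goes at most 50 mm and 8.59 degrees, less where a joint would pass 70% of its speed; a pose out of reach is approached as far as the arm can. A call is refused whole if a number of a shift passes 0.05 or a number of a turn 0.15, either way. A call with a gripper value outside its range is refused whole. The fingers move at their own pace and stop on an object; the grip force is fixed at half the most. Time passes only in rows, so rows that do not move let the fingers close. It gives the time, the measured TCP pose, the force and the opening at its end, in the units of the state.
- state(): the state, without advancing time (a new reading comes with each control period).
- read_camera(name): name is "side" or "top"; returns a dict with "img" (400x640x3 uint8, red, green, blue), "fx", "fy", "cx", "cy" (pixels), "R" (3x3) and "t" (3): a world point X has camera coordinates R X + t. Camera axes: x right, y down, z forward; pixel columns grow to the right and rows downward; lengths in mm; the calibration is good to about 2 mm. A picture is of the moment at which its call begins. There is no depth.
- job_done(): hands the job in, once; it reports no verdict.
The state is a dict: "t": time; "joints": joint angles; "qvel": joint speeds; "tau": joint torques, N m; "eef_pos": TCP position; "tcp_rot": TCP orientation; "ft_force": force on the tool from outside, world axes, zero at the start; "moment": the same for the moment, N m; "opening": opening from 0.0 (shut) to 1.0 (fully open).
Only numpy, scipy, OpenCV 4.12 (cv2) and the standard library are available. Lean on these libraries where they do the work, as an engineer would, in place of code of your own. Each camera call takes 0.05 s, during which the arm holds its last target.

## Working session

There is one attempt and no reset: what is moved stays moved. The work goes in short steps, Python scripts to look and compute and a tool call to move; the robot and the scene stay as the last step left them, time stands still between calls to the robot, and variables do not carry over. Pictures are saved under pics/ and viewed, and the job is handed in when it is done.

Besides the shell and the picture viewer there is one more tool, called after "Request:" as name(argument=value, ...) on one line, values as JSON. play_rows: Moves the arm, as the interface text tells. Its arguments: {"type":"object","properties":{"moves":{"type":"array"}},"required":["moves"]}

```bash
ls; mkdir -p pics
python3 - <<'E'
from cell import *
import cv2,numpy as np
print(state())
for n in("side","top"):
    c=read_camera(n); cv2.imwrite(f"pics/{n}0.png",c["img"][:,:,::-1]); print(n,c["fx"],c["fy"],c["cx"],c["cy"],c["R"],c["t"])
E
```

```text
pics
{'t': 0.0, 'joints': array([-1.34061782e+00,  4.91588996e-01,  1.55947431e+00, -1.48197075e-05,
        1.09169862e+00, -1.05573839e-01]), 'qvel': array([ 4.12799567e-04,  4.80242630e-05,  3.37829005e-04, -1.97566396e-03,
        1.33541783e-03, -7.67243697e-04]), 'tau': array([ 3.56812707e-03, -6.12636566e+01, -2.58179677e+01,  6.94006914e-02,
        4.82691871e-02, -1.25339643e-04]), 'eef_pos': array([ 205.90344689, -589.85534243,  228.03489165]), 'tcp_rot': array([-3.14042851e+00, -1.10145234e-04,  3.35759116e-01]), 'ft_force': array([-0.14562076,  0.2776366 , -0.16306446]), 'moment': array([ 0.04355206, -0.03218639,  0.03843581]), 'opening': 0.9996982893677901}
side 494.2938810544566 494.2938810544566 318.2439621871633 200.74831969851246 [[ 0.9980557  -0.0623068   0.00163907]
 [-0.02952893 -0.49583803 -0.86791283]
 [ 0.05488959  0.86617695 -0.49671383]] [-528.17514036   99.84657828 1015.86314467]
top 428.77280944478434 428.77280944478434 326.68254882233146 198.1841077729419 [[ 0.02912208 -0.99956275 -0.00511899]
 [-0.97137831 -0.02709239 -0.23598767]
 [ 0.2357458   0.01184493 -0.97174257]] [-23.42225489 568.47422878 922.05010286]
```

View pics/side0.png

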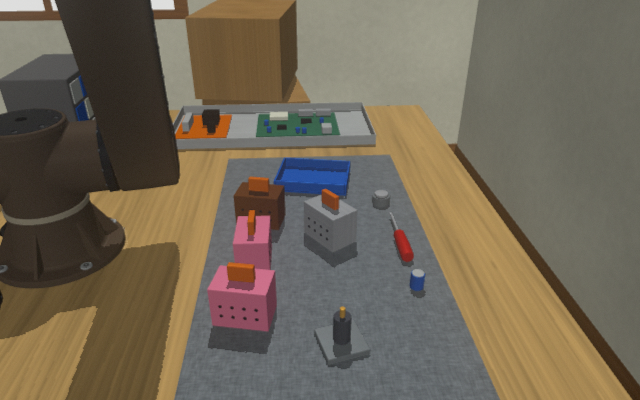

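View pics/top0.png

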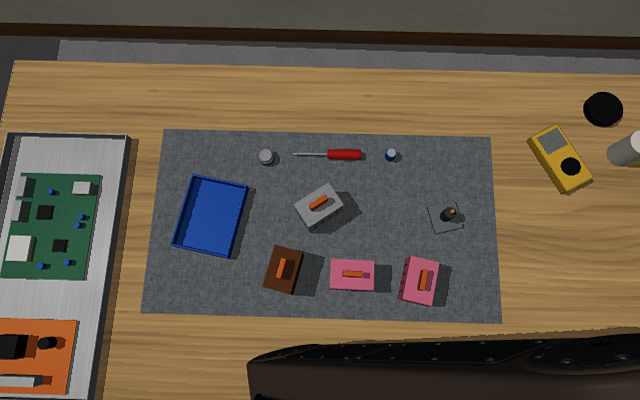

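The side view (right = +x) shows the grey shield at (330,222) with its orange block at (331,200). The blue tray is at (313,177), the probe at (342,330), and the brown and pink decoys are on the left. In the top view (right = −y, up = +x) the block is at (318,202), the tray at (211,216) and the probe tip near (452,211). Next I'll measure them.

```bash
cat > h.py <<'E'
from cell import *
import cv2,numpy as np
from scipy.optimize import least_squares
def ray(c,uv):
    C=-c["R"].T@c["t"]; d=c["R"].T@np.array([(uv[0]-c["cx"])/c["fx"],(uv[1]-c["cy"])/c["fy"],1.]); return C,d/np.linalg.norm(d)
def onz(c,uv,z):
    C,d=ray(c,uv); return C+d*(z-C[2])/d[2]
def proj(c,X):
    p=c["R"]@np.asarray(X,float)+c["t"]; return np.array([c["fx"]*p[0]/p[2]+c["cx"],c["fy"]*p[1]/p[2]+c["cy"]])
def tri(c1,u1,c2,u2):
    A=[];b=[]
    for c,u in((c1,u1),(c2,u2)):
        C,d=ray(c,u);P=np.eye(3)-np.outer(d,d);A.append(P);b.append(P@C)
    X=np.linalg.lstsq(np.vstack(A),np.hstack(b),rcond=None)[0]
    return X,[np.linalg.norm(a@X-q) for a,q in zip(A,b)]
def hsv(c): return cv2.cvtColor(c["img"],cv2.COLOR_RGB2HSV)
def mask(c,lo,hi,roi):
    m=cv2.inRange(hsv(c),np.array(lo),np.array(hi)); k=np.zeros_like(m); x0,y0,x1,y1=roi; k[y0:y1,x0:x1]=m[y0:y1,x0:x1]; return k
def big(m):
    cs,_=cv2.findContours(m,cv2.RETR_EXTERNAL,cv2.CHAIN_APPROX_NONE); return max(cs,key=cv2.contourArea)
def save(c,name,roi,s=4):
    x0,y0,x1,y1=roi; cv2.imwrite(f"pics/{name}.png",cv2.resize(c["img"][y0:y1,x0:x1,::-1],None,fx=s,fy=s,interpolation=cv2.INTER_NEAREST))
E
python3 - <<'E'
from h import *
s=read_camera("side");t=read_camera("top")
save(t,"t_sh",(280,160,360,250),6);save(s,"s_sh",(290,170,370,260),6)
save(t,"t_pr",(415,190,475,245),8);save(s,"s_pr",(305,295,380,370),6)
def info(c,roi,lo,hi,n):
    k=big(mask(c,lo,hi,roi));r=cv2.minAreaRect(k);print(n,cv2.contourArea(k),r[0],r[1],r[2],cv2.boxPoints(r).round(1).tolist());return k,r
kt,rt=info(t,(290,180,350,230),(3,130,100),(22,255,255),"block top")
ks,rs=info(s,(310,180,350,220),(3,130,100),(22,255,255),"block side")
for z in(93,108): print([onz(t,p,z).round(1).tolist() for p in [rt[0]]+list(cv2.boxPoints(rt))])
print("tri",tri(t,rt[0],s,rs[0]))
kb,rb=info(t,(150,160,260,270),(105,100,40),(130,255,255),"tray top")
print("tray z30 ",[onz(t,p,30).round(1).tolist() for p in [rb[0]]+list(cv2.boxPoints(rb))])
ap=cv2.approxPolyDP(cv2.convexHull(kb),4,True)[:,0]; print("trayapprox",ap.tolist(),[onz(t,p,30).round(1).tolist() for p in ap.astype(float)])
kp,rp=info(t,(440,200,465,225),(8,120,100),(30,255,255),"plung top")
kq,rq=info(s,(325,300,360,330),(8,120,100),(30,255,255),"plung side")
print(tri(t,rp[0],s,rq[0]))
E
```

```text
block top 79.5 (317.55584716796875, 201.37353515625) (5.061968803405762, 19.404212951660156) 57.528804779052734 [[308.0, 204.39999389648438], [324.3999938964844, 194.0], [327.1000061035156, 198.3000030517578], [310.70001220703125, 208.6999969482422]]
block side 219.5 (329.63232421875, 198.7794189453125) (22.12331771850586, 13.719886779785156) 30.963754653930664 [[316.6000061035156, 199.0], [323.70001220703125, 187.1999969482422], [342.6000061035156, 198.60000610351562], [335.6000061035156, 210.39999389648438]]
[[554.9, 12.8, 93.0], [547.2, 33.9, 93.0], [572.3, -2.0, 93.0], [562.6, -8.5, 93.0], [537.6, 27.4, 93.0]]
[[551.4, 12.3, 108.0], [543.8, 33.1, 108.0], [568.5, -2.3, 108.0], [559.0, -8.6, 108.0], [534.4, 26.7, 108.0]]
tri (array([553.92255504,  12.69139356,  93.80539893]), [np.float64(0.7720979573977553), np.float64(0.7720979573986595)])
tray top 4375.0 (209.5384521484375, 215.19229125976562) (61.30635452270508, 77.7950439453125) 15.255120277404785 [[169.6999969482422, 244.6999969482422], [190.1999969482422, 169.60000610351562], [249.3000030517578, 185.6999969482422], [228.89999389648438, 260.79998779296875]]
tray z30  [[528.7, 270.8, 30.0], [455.9, 357.6, 30.0], [640.7, 328.8, 30.0], [603.9, 181.2, 30.0], [422.4, 215.8, 30.0]]
trayapprox [[192, 174], [248, 188], [229, 258], [170, 244]] [[629.6, 323.2, 30.0], [598.1, 184.1, 30.0], [428.8, 216.0, 30.0], [457.4, 357.1, 30.0]]
plung top 5.5 (452.0, 210.5) (3.0, 2.0) 90.0 [[451.0, 209.0], [453.0, 209.0], [453.0, 212.0], [451.0, 212.0]]
plung side 39.0 (342.0, 312.0) (10.0, 4.0) 90.0 [[340.0, 307.0], [344.0, 307.0], [344.0, 317.0], [340.0, 317.0]]
(array([ 547.43639104, -294.66493417,   68.64132543]), [np.float64(0.3157292694286807), np.float64(0.31572926942906127)])
```

```bash
cd pics; python3 -c "
import cv2,numpy as np
a=[cv2.resize(cv2.imread(f),(390,290)) if 0 else cv2.resize(cv2.imread(f),(400,300),interpolation=0) for f in('t_sh.png','s_sh.png','t_pr.png','s_pr.png')]
cv2.imwrite('m1.png',np.vstack([np.hstack(a[:2]),np.hstack(a[2:])]))"
```

```text
(no output)
```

View pics/m1.png

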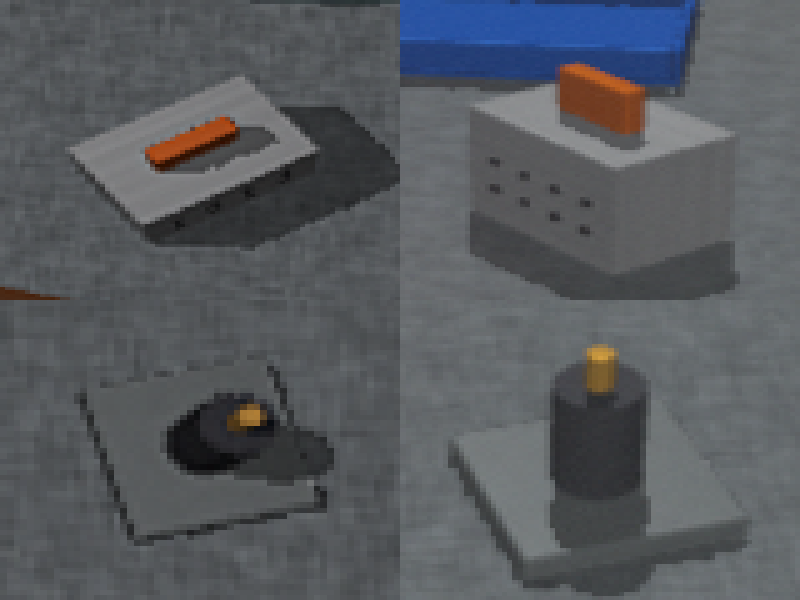

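```bash
cat >> h.py <<'E'
from scipy.spatial.transform import Rotation as Ro
def plan(pos,R,nmax=8):
    """from now to pos and rotation R: total shift in tool axes (m), rotvec (tool axes)"""
    s=state();R0=Ro.from_euler('xyz',s["tcp_rot"])
    d=R0.inv().apply(np.array(pos)-s["eef_pos"])/1000; w=(R0.inv()*R).as_rotvec()
    n=max(np.ceil(np.linalg.norm(d)/0.05),np.ceil(np.linalg.norm(w)/0.1499))
    print("t",round(s["t"],2),"pos",s["eef_pos"].round(1),"rpy",s["tcp_rot"].round(3),"q",s["joints"].round(3),"F",s["ft_force"].round(1),"open",round(s["opening"],3))
    print(" d tool m",d.round(4)," w",w.round(4)," world d",(np.array(pos)-s["eef_pos"]).round(1)," rows>=",n)
def down(yaw): return Ro.from_euler('xyz',[np.pi,0,yaw])
E
python3 - <<'E'
from h import *
t=read_camera("top")
m=mask(t,(0,0,110),(179,60,255),(285,175,355,235)); k=big(m); h=cv2.convexHull(k)
ap=cv2.approxPolyDP(h,3,True)[:,0].astype(float);print(ap.tolist())
P=np.array([onz(t,p,78) for p in ap]);print(P.round(1).tolist(),P.mean(0))
for a,b in zip(P,np.roll(P,-1,0)): print(np.linalg.norm(b-a).round(1),np.degrees(np.arctan2(*(b-a)[1::-1])).round(1))
plan([554,12.7,230],down(np.radians(125)))
E
```

```text
[[328.0, 183.0], [342.0, 204.0], [308.0, 226.0], [294.0, 204.0]]
[[602.6, -9.3, 78.0], [553.8, -42.6, 78.0], [500.9, 32.8, 78.0], [550.8, 66.7, 78.0]] [552.02351185  11.9055454   78.        ]
59.0 -145.7
92.1 125.1
60.3 34.2
92.0 -55.7
t 0.25 pos [ 206.  -590.   228.4] rpy [-3.141 -0.     0.336] q [-1.341  0.491  1.559 -0.     1.092 -0.106] F [ 0.3 -0.7 -0.4] open 0.998
 d tool m [ 0.5272 -0.4544 -0.0014]  w [-3.0000e-04 -4.0000e-04 -1.8459e+00]  world d [348.  602.7   1.6]  rows>= 14.0
```

Request:
play_rows(moves=[[0.035,-0.03,0,0,0,0,100],[0.035,-0.03,0,0,0,0,100],[0.035,-0.03,0,0,0,0,100],[0.035,-0.03,0,0,0,0,100],[0.035,-0.03,0,0,0,0,100],[0.035,-0.03,0,0,0,0,100],[0.035,-0.03,0,0,0,0,100],[0.035,-0.03,0,0,0,0,100]])

```text
t: 1.05
eef_pos: [394.5, -264.2, 227.0]
tcp_rot: [3.141, -0.0, 0.327]
ft_force: [1.0, -0.9, 0.8]
opening: 1.0
```

Request:
play_rows(moves=[[0.035,-0.03,0,0,0,0,100],[0.035,-0.03,0,0,0,0,100],[0.035,-0.03,0,0,0,0,100],[0.035,-0.03,0,0,0,0,100],[0.035,-0.03,0,0,0,0,100],[0.035,-0.03,0,0,0,0,100],[0,0,0,0,0,-0.149,100],[0,0,0,0,0,-0.149,100]])

```text
t: 1.85
eef_pos: [541.9, -9.5, 227.5]
tcp_rot: [3.139, -0.002, 0.634]
ft_force: [-0.1, 0.3, -0.5]
opening: 1.001
```

Request:
play_rows(moves=[[0,0,0,0,0,-0.149,100],[0,0,0,0,0,-0.149,100],[0,0,0,0,0,-0.149,100],[0,0,0,0,0,-0.149,100],[0,0,0,0,0,-0.149,100],[0,0,0,0,0,-0.149,100],[0,0,0,0,0,-0.149,100],[0,0,0,0,0,-0.149,100]])

```text
t: 2.65
eef_pos: [541.7, -7.9, 226.9]
tcp_rot: [3.14, 0.001, 1.832]
ft_force: [1.0, 0.7, 0.4]
opening: 0.999
```

```bash
python3 -c "
from h import *
plan([553.5,12.6,230],down(np.radians(124.7)))"
```

```text
t 2.65 pos [541.7  -7.9 226.9] rpy [3.140e+00 1.000e-03 1.832e+00] q [-0.136  0.374  1.766 -0.     0.999 -0.397] F [1.  0.7 0.4] open 0.999
 d tool m [ 0.0168  0.0167 -0.0031]  w [ 0.0012  0.0011 -0.3445]  world d [11.8 20.5  3.1]  rows>= 3.0
```

Request:
play_rows(moves=[[0,0,0,0,0,-0.149,50],[0,0,0,0,0,-0.149,50],[0,0,0,0,0,-0.047,50],[0.02,0.012,0,0,0,0,50],[0,0,0,0,0,0,50]])

```text
t: 3.15
eef_pos: [539.9, 15.5, 226.7]
tcp_rot: [3.141, 0.001, 2.186]
ft_force: [-0.4, -1.1, -0.0]
opening: 0.635
```

```bash
python3 -c "
from h import *
plan([553.5,12.6,96],down(np.radians(124.7)))"
```

```text
t 3.15 pos [539.9  15.5 226.7] rpy [3.141e+00 1.000e-03 2.186e+00] q [-0.093  0.372  1.77  -0.     0.998 -0.708] F [-0.4 -1.1 -0. ] open 0.635
 d tool m [-0.0101  0.0094  0.1307]  w [0.0006 0.0009 0.0093]  world d [  13.6   -2.9 -130.7]  rows>= 3.0
```

Request:
play_rows(moves=[[-0.01,0.0095,0.03,0,0,0.009,50],[0,0,0.03,0,0,0,50],[0,0,0.03,0,0,0,50],[0,0,0,0,0,0,50]])

```text
t: 3.55
eef_pos: [555.1, 11.7, 135.4]
tcp_rot: [3.138, 0.004, 2.178]
ft_force: [-0.5, -0.3, -1.1]
opening: 0.499
```

```bash
python3 -c "
from h import *
plan([553.5,12.6,96],down(np.radians(124.7)))
t=read_camera('top');s=read_camera('side');save(s,'s1',(260,120,400,260),4);save(t,'t1',(270,150,370,250),4)"
```

```text
t 3.55 pos [555.1  11.7 135.4] rpy [3.138 0.004 2.178] q [-9.800e-02  5.060e-01  1.833e+00 -1.000e-03  7.970e-01 -7.040e-01] F [-0.5 -0.3 -1.1] open 0.499
 d tool m [ 0.0018 -0.0009  0.0394]  w [0.0033 0.004  0.0012]  world d [ -1.6   0.9 -39.4]  rows>= 1.0
```

View pics/s1.png

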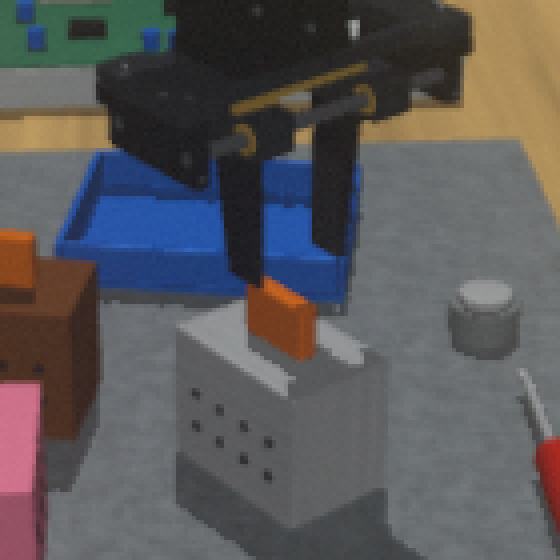

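The jaws straddle the block across its thin side, with the fingers at about (243,270) and (328,240) and the block at (283,318) in the enlarged crop. I'll go down and grip.

Request:
play_rows(moves=[[0.0015,-0.001,0.02,0.003,0.004,0,45],[0,0,0.018,0,0,0,40],[0,0,0,0,0,0,30]])

```text
t: 3.95
eef_pos: [558.0, 11.6, 105.4]
tcp_rot: [3.131, 0.008, 2.177]
ft_force: [-0.2, -0.0, 0.8]
opening: 0.366
```

```bash
python3 -c "
from h import *
plan([553.5,12.6,96],down(np.radians(124.7)))"
```

```text
t 3.95 pos [558.   11.6 105.4] rpy [3.131 0.008 2.177] q [-0.098  0.55   1.856  0.     0.722 -0.705] F [-0.2 -0.   0.8] open 0.366
 d tool m [ 0.0035 -0.0032  0.0094]  w [0.0103 0.0084 0.0011]  world d [-4.5  1.  -9.4]  rows>= 1.0
```

Request:
play_rows(moves=[[0.0035,-0.003,0.009,0.01,0.008,0,35],[0,0,0,0,0,0,30]])

```text
t: 4.15
eef_pos: [554.5, 12.5, 98.8]
tcp_rot: [3.139, 0.002, 2.177]
ft_force: [-0.6, -0.3, -1.0]
opening: 0.319
```

```bash
python3 -c "
from h import *
plan([553.5,12.6,96],down(np.radians(124.7)))"
```

```text
t 4.15 pos [554.5  12.5  98.8] rpy [3.139e+00 2.000e-03 2.177e+00] q [-0.096  0.559  1.862 -0.     0.717 -0.703] F [-0.6 -0.3 -1. ] open 0.319
 d tool m [ 0.0007 -0.0008  0.0028]  w [0.0024 0.0023 0.001 ]  world d [-1.   0.1 -2.8]  rows>= 1.0
```

Request:
play_rows(moves=[[0.0005,0,0.003,0.002,0.002,0,20],[0,0,0,0,0,0,0],[0,0,0,0,0,0,0],[0,0,0,0,0,0,0],[0,0,0,0,0,0,0]])

```text
t: 4.65
eef_pos: [554.9, 13.0, 97.7]
tcp_rot: [3.139, 0.002, 2.178]
ft_force: [0.8, -1.1, -1.7]
opening: 0.124
```

Request:
play_rows(moves=[[0,0,-0.005,0,0,0,0],[0,0,-0.015,0,0,0,0],[0,0,-0.02,0,0,0,0],[0,0,0,0,0,0,0]])

```text
t: 5.05
eef_pos: [554.5, 13.0, 139.0]
tcp_rot: [3.141, 0.001, 2.178]
ft_force: [0.2, 1.4, -1.8]
opening: 0.124
```

```bash
python3 -c "
from h import *
plan([553.5,12.6,230],down(np.radians(124.7)))"
```

```text
t 5.05 pos [554.5  13.  139. ] rpy [3.141e+00 1.000e-03 2.178e+00] q [-0.096  0.502  1.829  0.     0.81  -0.703] F [ 0.2  1.4 -1.8] open 0.124
 d tool m [ 0.0002 -0.001  -0.091 ]  w [0.0008 0.0007 0.0012]  world d [-1.  -0.4 91. ]  rows>= 2.0
```

Request:
play_rows(moves=[[0,0,-0.025,0,0,0,0],[0,0,-0.025,0,0,0,0],[0,0,-0.025,0,0,0,0],[0,0,-0.02,0,0,0,0],[0,0,0,0,0,0,0]])

```text
t: 5.55
eef_pos: [553.4, 13.1, 234.0]
tcp_rot: [-3.14, -0.002, 2.178]
ft_force: [0.7, 0.5, -2.3]
opening: 0.124
```

```bash
python3 -c "
from h import *
plan([528.5,270.3,230],down(np.radians(168.9)))
t=read_camera('top');s=read_camera('side');save(s,'s2',(240,100,440,260),4);save(t,'t2',(150,130,350,280),4)"
```

```text
t 5.55 pos [553.4  13.1 234. ] rpy [-3.140e+00 -2.000e-03  2.178e+00] q [-0.096  0.385  1.727  0.     1.032 -0.703] F [ 0.7  0.5 -2.3] open 0.124
 d tool m [0.2255 0.1262 0.0041]  w [-0.0011 -0.0022 -0.7703]  world d [-24.9 257.2  -4. ]  rows>= 6.0
```

View pics/s2.png

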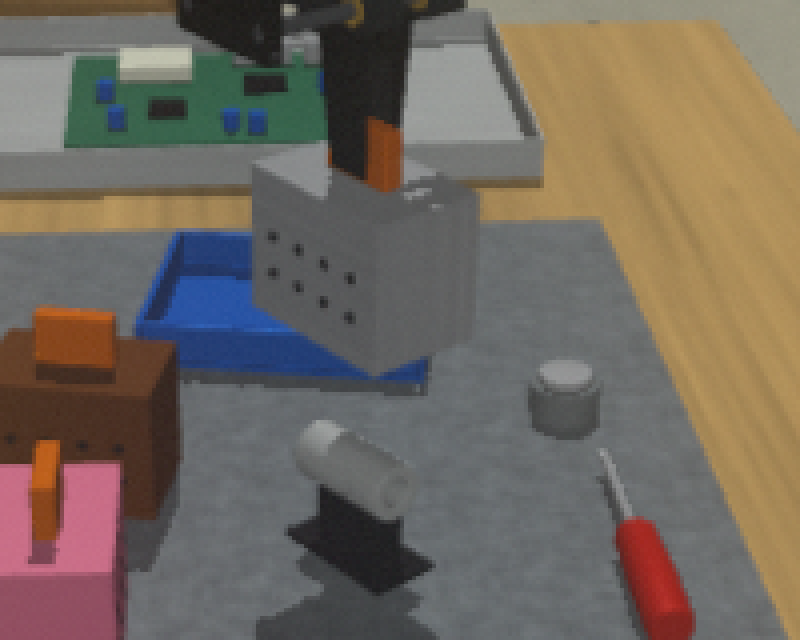

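The shield hangs upright and clear. The spacer lies on its rest at crop (355,468), and the near right end at (398,490) looks like the hole end. I'll carry the shield to the tray.

Request:
play_rows(moves=[[0.015,0.008,0,0,0,0,0],[0.03,0.017,0,0,0,0,0],[0.03,0.017,0,0,0,0,0],[0.03,0.017,0,0,0,0,0],[0.03,0.017,0,0,0,0,0],[0.03,0.017,0,0,0,0,0],[0.03,0.017,0,0,0,0,0],[0.015,0.008,0,0,0,0,0]])

```text
t: 6.45
eef_pos: [525.6, 258.5, 216.1]
tcp_rot: [-3.119, -0.012, 2.171]
ft_force: [-0.6, 0.4, -2.2]
opening: 0.122
```

Request:
play_rows(moves=[[0,0,0,0,0,-0.1,0],[0,0,0,0,0,-0.14,0],[0,0,0,0,0,-0.14,0],[0,0,0,0,0,-0.14,0],[0,0,0,0,0,-0.14,0],[0,0,0,0,0,-0.1,0],[0,0,0,0,0,0,0]])

```text
t: 7.15
eef_pos: [520.6, 260.8, 200.7]
tcp_rot: [-3.124, -0.042, 2.966]
ft_force: [-0.4, 0.1, -2.7]
opening: 0.125
```

```bash
python3 -c "
from h import *
plan([528.5,270.3,150],down(np.radians(168.9)))
t=read_camera('top');s=read_camera('side')
k=big(mask(s,(105,100,40),(130,255,255),(260,140,370,210)))
for z in(0,30):
  pass
ap=cv2.approxPolyDP(cv2.convexHull(k),3,True)[:,0].astype(float);print(ap.tolist());print([onz(s,p,30).round(1).tolist() for p in ap]);print([onz(s,p,0).round(1).tolist() for p in ap])
save(s,'s3',(240,100,440,240),4);save(t,'t3',(150,130,350,280),4)"
```

```text
t 7.15 pos [520.6 260.8 200.7] rpy [-3.124 -0.042  2.966] q [ 0.348  0.476  1.671  0.007  1.04  -1.051] F [-0.4  0.1 -2.7] open 0.125
 d tool m [-0.0083  0.0116  0.0502]  w [-0.0175 -0.0419  0.0185]  world d [  7.9   9.5 -50.7]  rows>= 2.0
[[274.0, 179.0], [284.0, 158.0], [349.0, 161.0], [345.0, 195.0], [285.0, 191.0]]
[[433.7, 231.8, 30.0], [458.7, 354.0, 30.0], [631.5, 324.8, 30.0], [600.6, 140.2, 30.0], [460.7, 168.0, 30.0]]
[[431.5, 290.2, -0.0], [457.9, 419.0, 0.0], [639.9, 388.2, 0.0], [607.3, 193.7, 0.0], [460.0, 223.1, 0.0]]
```

View pics/t3.png

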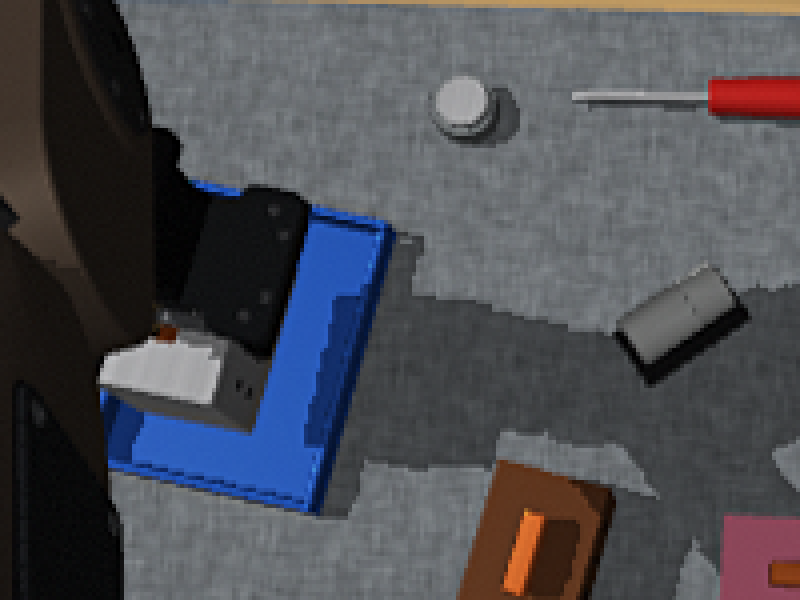

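View pics/s3.png

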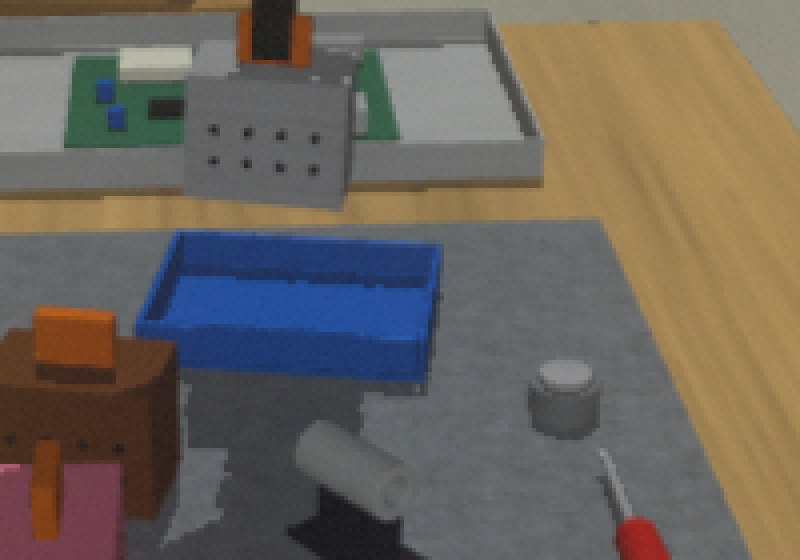

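Request:
play_rows(moves=[[-0.008,0.011,0.01,-0.0175,-0.042,0.018,0],[0,0,0.02,0,0,0,0],[0,0,0,0,0,0,0]])

```text
t: 7.55
eef_pos: [530.2, 270.2, 168.6]
tcp_rot: [3.141, 0.001, 2.934]
ft_force: [-0.6, -0.1, -1.9]
opening: 0.129
```

```bash
python3 -c "
from h import *
plan([529,270.3,103],down(np.radians(168.9)))"
```

```text
t 7.55 pos [530.2 270.2 168.6] rpy [3.141e+00 1.000e-03 2.934e+00] q [ 3.610e-01  5.140e-01  1.701e+00 -1.000e-03  9.260e-01 -1.002e+00] F [-0.6 -0.1 -1.9] open 0.129
 d tool m [ 0.0013 -0.0002  0.0656]  w [ 0.0002  0.0012 -0.014 ]  world d [ -1.2   0.1 -65.6]  rows>= 2.0
```

Request:
play_rows(moves=[[0.001,0,0.015,0,0,-0.014,0],[0,0,0.015,0,0,0,0],[0,0,0.015,0,0,0,0],[0,0,0,0,0,0,0]])

```text
t: 7.95
eef_pos: [529.9, 270.6, 123.9]
tcp_rot: [3.141, 0.002, 2.941]
ft_force: [0.2, 0.3, -1.9]
opening: 0.123
```

```bash
python3 -c "
from h import *
plan([529,270.3,103],down(np.radians(168.9)))"
```

```text
t 7.95 pos [529.9 270.6 123.9] rpy [3.141e+00 2.000e-03 2.941e+00] q [ 3.610e-01  5.700e-01  1.741e+00 -1.000e-03  8.290e-01 -1.008e+00] F [ 0.2  0.3 -1.9] open 0.123
 d tool m [ 0.0009 -0.0005  0.0209]  w [ 0.0006  0.0017 -0.0073]  world d [ -0.9  -0.3 -20.9]  rows>= 1.0
```

Request:
play_rows(moves=[[0.001,0,0.01,0,0.001,-0.006,0],[0,0,0.007,0,0,0,0],[0,0,0.003,0,0,0,0],[0,0,0,0,0,0,0]])

```text
t: 8.35
eef_pos: [529.8, 271.1, 104.6]
tcp_rot: [3.14, 0.003, 2.945]
ft_force: [-0.9, -0.1, -1.7]
opening: 0.126
```

Request:
play_rows(moves=[[0,0,0.0015,0,0,0,0],[0,0,0,0,0,0,0]])

```text
t: 8.55
eef_pos: [530.1, 271.2, 103.5]
tcp_rot: [3.139, 0.003, 2.945]
ft_force: [0.7, -1.0, -1.6]
opening: 0.124
```

Request:
play_rows(moves=[[0,0,0.0015,0,0,0,0],[0,0,0.001,0,0,0,0],[0,0,0,0,0,0,0]])

```text
t: 8.85
eef_pos: [530.4, 271.3, 102.0]
tcp_rot: [3.138, 0.004, 2.944]
ft_force: [-0.2, 0.7, -1.0]
opening: 0.126
```

Request:
play_rows(moves=[[0,0,0.001,0,0,0,0],[0,0,0,0,0,0,0]])

```text
t: 9.05
eef_pos: [530.6, 271.4, 102.0]
tcp_rot: [3.138, 0.005, 2.945]
ft_force: [-0.5, -0.3, -1.5]
opening: 0.124
```

Request:
play_rows(moves=[[0,0,0,0,0,0,25],[0,0,0,0,0,0,40],[0,0,0,0,0,0,45],[0,0,0,0,0,0,45]])

```text
t: 9.45
eef_pos: [531.1, 271.6, 102.1]
tcp_rot: [3.137, 0.007, 2.945]
ft_force: [0.4, 0.6, -0.4]
opening: 0.408
```

Request:
play_rows(moves=[[0,0,-0.01,0,0,0,45],[0,0,-0.03,0,0,0,45],[0,0,-0.04,0,0,0,60],[0,0,-0.04,0,0,0,60],[0,0,0,0,0,0,60]])

```text
t: 9.95
eef_pos: [530.1, 271.2, 228.0]
tcp_rot: [3.138, 0.005, 2.944]
ft_force: [1.4, -0.3, -0.2]
opening: 0.589
```

Run:
```python
from h import *
plan([553.5,12.6,230],down(np.radians(124.7)))
t=read_camera('top');s=read_camera('side')
save(s,'s4',(260,100,400,240),5);save(t,'t4',(280,160,360,240),8)
save(s,'s4b',(310,200,350,255),14)
```

```text
t 9.95 pos [530.1 271.2 228. ] rpy [3.138 0.005 2.944] q [ 0.362  0.447  1.639  0.     1.049 -1.012] F [ 1.4 -0.3 -0.2] open 0.589
 d tool m [-0.0736 -0.2489 -0.0025]  w [0.0053 0.0035 0.768 ]  world d [  23.4 -258.6    2. ]  rows>= 6.0
```

View pics/s4.png

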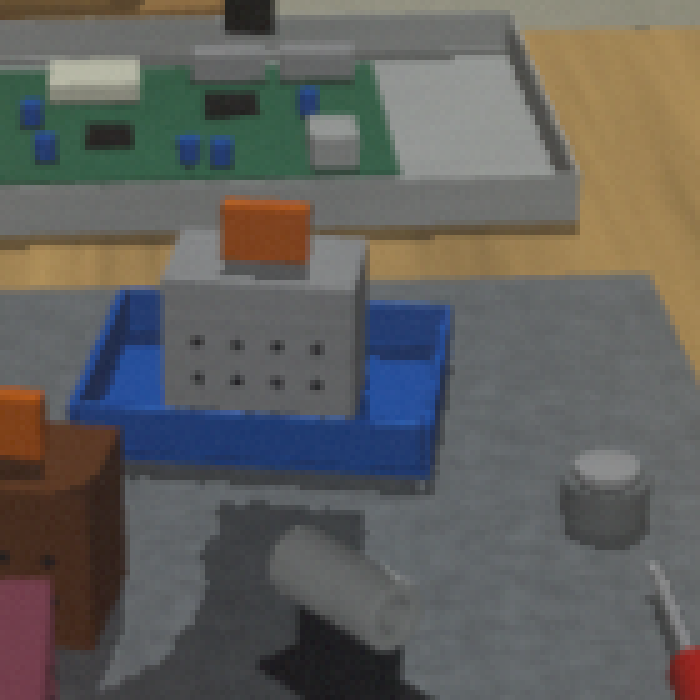

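View pics/t4.png

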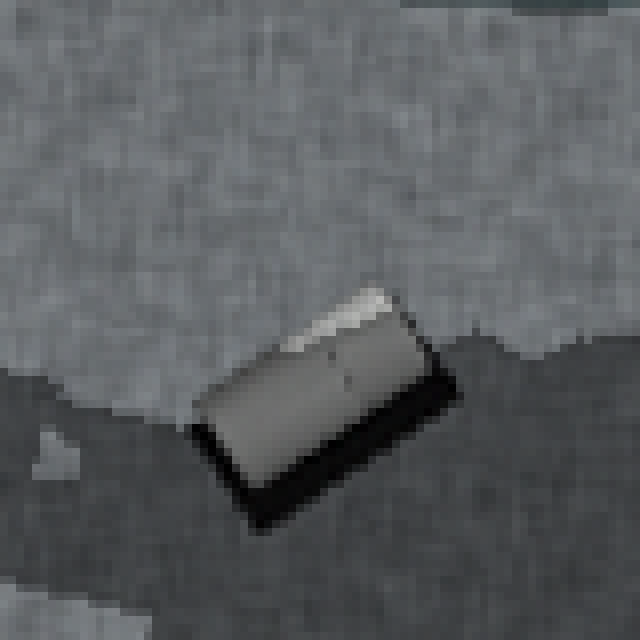

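View pics/s4b.png

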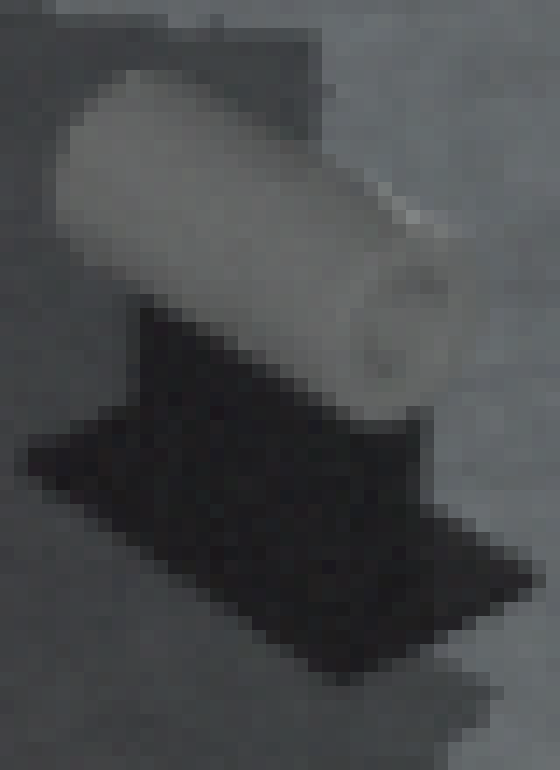

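The shield now stands upright inside the tray (side crop (265,325)). The spacer runs from crop (290,560) to (395,610). I'll check the hole end with more contrast and measure the axis.

Run:
```python
from h import *
im=cv2.imread('pics/s4.png'); 
s=read_camera('side')
acc=[read_camera('side')["img"].astype(float) for _ in range(3)]
g=np.mean(acc,0)[198:240,308:350].mean(2)
g=np.clip((g-50)/(125-50),0,1)**1.2*255
a=cv2.resize(g.astype(np.uint8),None,fx=12,fy=12,interpolation=cv2.INTER_CUBIC)
cv2.imwrite('pics/hole.png',a)
```

```text
(no output)
```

View pics/hole.png

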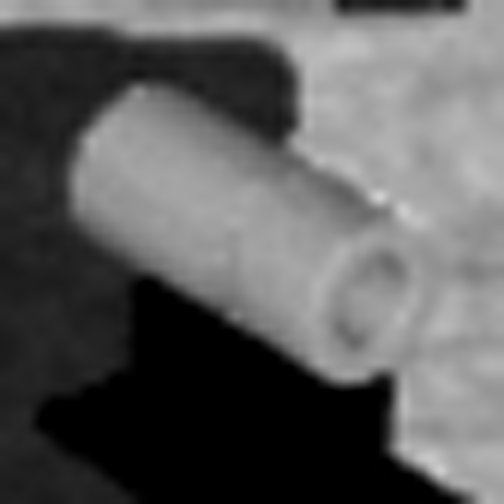

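The enhanced picture shows the ring of the hole at (370,295), on the near end. The hole therefore faces +x,−y, away and to the side.

Run:
```python
from h import *
t=read_camera('top')
Z=np.array([[195,408],[375,288],[432,365],[262,487.]])/8-0.5+[280,160]
P=np.array([onz(t,p,52) for p in Z]);c=P.mean(0);print(P.round(1),c.round(1))
for a,b in zip(P,np.roll(P,-1,0)): print(np.linalg.norm(b-a).round(1),np.degrees(np.arctan2(*(b-a)[1::-1])).round(1))
print(onz(t,Z.mean(0),50))
s=read_camera('side')
# side: end face centre & far end from hole.png
for p in [(318.2,212.5),(338.9,222.5)]: pass
e=np.array([370,297])/12-.5+[308,198]; f=np.array([110,150])/12-.5+[308,198]
print("hole end",e,onz(s,e,50),"far",onz(s,f,50))
for v in (t,s):
  for y in(-55.3,):
    u=np.array([np.cos(np.radians(y)),np.sin(np.radians(y)),0]);print([proj(v,np.array([553.5,12.6,50])+k*u*32).round(1) for k in(-1,0,1)])
```

```text
[[541.8  45.3  52. ]
 [579.3  -6.1  52. ]
 [556.5 -23.4  52. ]
 [518.9  24.9  52. ]] [549.1  10.2  52. ]
63.6 -53.9
28.6 -142.7
61.2 127.9
30.6 41.8
[549.45008495  10.30078201  50.        ]
hole end [338.33333333 222.25      ] [569.86453055  -9.08443298  50.        ] far [528.39549015  42.48822379  50.        ]
[array([306.5, 213.5]), array([318.1, 206.2]), array([329.5, 198.9])]
[array([320. , 210.8]), array([329.5, 217. ]), array([339.5, 223.4])]
```

```bash
cat > kin.py <<'E'
import numpy as np
from scipy.spatial.transform import Rotation as Ro
from scipy.optimize import least_squares
def rz(a):return Ro.from_euler('z',a)
def ry(a):return Ro.from_euler('y',a)
def fk(q,p=None,s4=1):
    q=np.asarray(q); A=rz(q[0]);B=A*ry(q[1]);C=A*ry(q[1]+q[2]);D=C*rz(s4*q[3]);E=D*ry(q[4]);R=E*rz(q[5]+np.pi/2)
    if p is None: return R
    a1,d1,L2,a3,L3,off,L6,o4=p
    return A.apply([a1,off,d1])+B.apply([0,0,L2])+C.apply([a3,0,L3])+D.apply([0,o4,0])+E.apply([0,0,L6]),R
E
python3 - <<'E'
from kin import *
D=[([-1.341,.491,1.559,0,1.092,-.106],[206,-590,228.4]),([-.136,.374,1.766,0,.999,-.397],[541.7,-7.9,226.9]),([-.098,.506,1.833,-.001,.797,-.704],[555.1,11.7,135.4]),([-.098,.55,1.856,0,.722,-.705],[558,11.6,105.4]),([-.096,.385,1.727,0,1.032,-.703],[553.4,13.1,234]),([.348,.476,1.671,.007,1.04,-1.051],[520.6,260.8,200.7]),([.361,.57,1.741,-.001,.829,-1.008],[529.9,270.6,123.9]),([.362,.447,1.639,0,1.049,-1.012],[530.1,271.2,228])]
for s in(1,-1): print(s,(fk(D[5][0],None,s)).as_euler('xyz'),"meas -3.124 -0.042 2.966")
def res(p):
    return np.concatenate([fk(q,[p[0],p[1],p[2],p[3],p[4],p[5],300,0])[0]-x for q,x in D])
r=least_squares(res,[100,400,500,0,400,66]);print(r.x.round(1),np.abs(r.fun).max())
print((fk(D[3][0],None,1)).as_euler('xyz'))
E
```

```text
1 [-3.12411915 -0.04233359  2.96574577] meas -3.124 -0.042 2.966
-1 [-3.11392486 -0.03649804  2.97297196] meas -3.124 -0.042 2.966
[ -0.9 238.9 589.6  45.5 412.2  66. ] 1.706844447271692
[3.13124006 0.00880834 2.17775073]
```

```bash
cat >> kin.py <<'E'
P=[-0.9,238.9+0,589.6,45.5,412.2,66,300,0]
lo=np.array([-3.1,-.84,.05,-1.13,.06,-2.69]);hi=np.array([3.1,2.19,2.79,4.28,2.93,2.69])
def ik(pos,R,seeds,p=P):
    best=None
    for s in seeds:
        f=lambda q:(lambda o:np.concatenate([(o[0]-pos)/300,(R.inv()*o[1]).as_rotvec()]))(fk(q,p))
        r=least_squares(f,np.clip(s,lo+.01,hi-.01),bounds=(lo,hi))
        if best is None or r.cost<best.cost: best=r
    return best.x,best.cost
def tool(hdir,tau,opt,upright):
    """hdir: yaw of D; lying: h=D horizontally; upright: h=up. returns R"""
    D=np.array([np.cos(hdir),np.sin(hdir),0]);U=np.array([0,0,1.])
    h,f=(U,D) if upright else (D,-U)
    z=f*np.cos(tau)-h*np.sin(tau); y=np.cross(D,U); x=h*np.cos(tau)+f*np.sin(tau)
    y=np.cross(z,x)
    if opt=='A': x,y=-x,-y
    return Ro.from_matrix(np.c_[x,y,z])
E
python3 - <<'E'
from kin import *
S=[[-.5,.5,1.8,a,1,b] for a in(0,1.5,3) for b in(-2,0,2)]
np.set_printoptions(suppress=True,precision=2)
for opt in'AB':
  for tau in(0,.35):
    R=tool(np.radians(-54.7),tau,opt,False); print(opt,tau,"grasp",*ik([550,12.5,45],R,S))
    for dy in(-30,-10,0,20,40,60,80):
      q,c=ik([547.4,-294.7,180],tool(np.radians(dy),tau,opt,True),S)
      print("   D",dy,q,"%.1e"%c)
E
```

```text
A 0 grasp [-0.1   0.64  1.9   0.    0.6  -0.71] 3.406063390505292e-26
   D -30 [-0.67  1.01  2.48  2.98  1.92  1.52] 9.6e-26
   D -10 [-0.96  0.98  2.41  2.34  1.74  1.4 ] 1.5e-29
   D 0 [-1.04  0.95  2.32  2.09  1.64  1.46] 1.1e-31
   D 20 [-1.12  0.92  2.1   1.67  1.56  1.69] 4.5e-31
   D 40 [-1.11  0.95  1.84  1.35  1.65  1.92] 4.9e-31
   D 60 [-1.05  1.01  1.57  1.12  1.84  2.07] 2.4e-31
   D 80 [-0.96  1.09  1.31  0.94  2.07  2.15] 1.3e-28
A 0.35 grasp [-0.22  0.73  1.75  0.28  0.95 -1.04] 1.4756207658028064e-30
   D -30 [-0.66  0.68  2.44  3.    1.2   1.57] 4.5e-31
   D -10 [-0.92  0.68  2.38  2.37  1.16  1.63] 4.1e-31
   D 0 [-1.    0.68  2.3   2.08  1.14  1.72] 1.1e-29
   D 20 [-1.08  0.71  2.09  1.58  1.2   1.94] 9.1e-31
   D 40 [-1.08  0.77  1.85  1.22  1.37  2.09] 9.8e-24
   D 60 [-1.02  0.85  1.59  0.97  1.6   2.17] 1.1e-30
   D 80 [-0.94  0.94  1.35  0.78  1.84  2.17] 6.3e-29
B 0 grasp [-0.1   0.64  1.9   0.    0.6   2.43] 2.239566619367672e-31
   D -30 [-0.67  1.01  2.48  2.98  1.92 -1.62] 1.1e-29
   D -10 [-0.96  0.98  2.41  2.34  1.74 -1.75] 6.0e-31
   D 0 [-1.04  0.95  2.32  2.09  1.64 -1.68] 1.3e-31
   D 20 [-1.12  0.92  2.1   1.67  1.56 -1.45] 8.4e-31
   D 40 [-1.11  0.95  1.84  1.35  1.65 -1.23] 3.3e-31
   D 60 [-1.05  1.01  1.57  1.12  1.84 -1.07] 2.2e-31
   D 80 [-0.96  1.09  1.31  0.94  2.07 -0.99] 4.9e-31
B 0.35 grasp [-0.22  0.73  1.75  0.28  0.95  2.1 ] 2.1841346642024797e-31
   D -30 [-0.66  0.68  2.44  3.    1.2  -1.57] 1.9e-31
   D -10 [-0.92  0.68  2.38  2.37  1.16 -1.51] 1.0e-30
   D 0 [-1.    0.68  2.3   2.08  1.14 -1.42] 1.5e-31
   D 20 [-1.08  0.71  2.09  1.58  1.2  -1.21] 2.0e-31
   D 40 [-1.08  0.77  1.85  1.22  1.37 -1.05] 1.4e-30
   D 60 [-1.02  0.85  1.59  0.97  1.6  -0.97] 4.0e-31
   D 80 [-0.94  0.94  1.35  0.78  1.84 -0.97] 2.2e-30
```

Request:
play_rows(moves=[[-0.006,-0.02,0,0,0,0,65],[-0.011,-0.037,0,0,0,0,65],[-0.011,-0.037,0,0,0,0,65],[-0.011,-0.037,0,0,0,0,65],[-0.011,-0.037,0,0,0,0,65],[-0.011,-0.037,0,0,0,0,65],[-0.011,-0.037,0,0,0,0,65],[0,0,0,0,0,0.149,65]])

```text
t: 11.15
eef_pos: [551.4, 10.7, 215.9]
tcp_rot: [-3.136, -0.011, 2.801]
ft_force: [-0.4, 0.6, -0.5]
opening: 0.649
```

Request:
play_rows(moves=[[0,0,0,0,0,0.149,65],[0,0,0,0,0,0.149,65],[0,0,0,0,0,0.149,65],[0,0,0,0,0,0.149,65],[0,0,0,0,0,0.149,65],[0,0,0,0,0,0.149,65],[0,0,0,0,0,0.149,65],[0,0,0,0,0,0.149,65]])

```text
t: 11.95
eef_pos: [550.5, 8.2, 210.6]
tcp_rot: [-3.12, 0.0, 1.597]
ft_force: [-0.3, 1.0, 0.4]
opening: 0.649
```

Request:
play_rows(moves=[[0,0,0,0,0,0.149,65],[0,0,0,0,0,0.149,65],[0,0,0,0,0,0.149,65],[0,0,0,0,0,0.149,65],[0,0,0,0,0,0.149,65],[0,0,0,0,0,0.149,65],[0,0,0,0,0,0.149,65],[0,0,0,0,0,0.149,65]])

```text
t: 12.75
eef_pos: [549.4, 8.2, 205.3]
tcp_rot: [-3.13, 0.028, 0.397]
ft_force: [0.1, -0.2, -0.7]
opening: 0.648
```

Run:
```python
from h import *
plan([550,12,200],down(np.radians(-54.7)))
```

```text
t 12.75 pos [549.4   8.2 205.3] rpy [-3.13   0.028  0.397] q [-0.104  0.421  1.755 -0.004  0.996  1.073] F [ 0.1 -0.2 -0.7] open 0.648
 d tool m [ 0.0022 -0.0032  0.0053]  w [0.0091 0.0313 1.3512]  world d [ 0.6  3.8 -5.3]  rows>= 10.0
```

Request:
play_rows(moves=[[0,0,0,0,0,0.149,65],[0,0,0,0,0,0.149,65],[0,0,0,0,0,0.149,65],[0,0,0,0,0,0.149,65],[0,0,0,0,0,0.149,65],[0,0,0,0,0,0.149,65],[0,0,0,0,0,0.149,65],[0,0,0,0,0,0.149,65]])

```text
t: 13.55
eef_pos: [548.2, 8.3, 200.1]
tcp_rot: [3.114, 0.028, -0.804]
ft_force: [-0.1, -0.3, 0.1]
opening: 0.651
```

Run:
```python
from h import *
from kin import tool
R=tool(np.radians(-54.7),.35,'B',False); z=R.as_matrix()[:,2]; print(z)
c=np.array([550.5,12.,50])
plan(c-95*z,R)
```

```text
[-0.19814611  0.27985179 -0.93937271]
t 13.55 pos [548.2   8.3 200.1] rpy [ 3.114  0.028 -0.804] q [-0.104  0.429  1.758 -0.004  0.994  2.272] F [-0.1 -0.3  0.1] open 0.651
 d tool m [ 0.0328 -0.001   0.06  ]  w [ 0.0558 -0.3237  0.1445]  world d [ 21.1 -22.9 -60.9]  rows>= 3.0
```

Request:
play_rows(moves=[[0,0,0,0.019,-0.108,0.048,65],[0,0,0,0.019,-0.108,0.048,65],[0,0,0,0.019,-0.108,0.048,65],[0,0,0,0,0,0,65]])

```text
t: 13.95
eef_pos: [547.8, 9.4, 198.4]
tcp_rot: [3.141, 0.364, -0.965]
ft_force: [-0.3, -0.0, -0.5]
opening: 0.648
```

Run:
```python
from h import *
from kin import *
R=tool(np.radians(-54.7),.35,'B',False); z=R.as_matrix()[:,2]
c=np.array([550.5,12.,50])
plan(c-75*z,R)
s=state();print(fk(s["joints"],P)[0],fk(s["joints"]).as_euler('xyz'))
```

```text
t 13.95 pos [547.8   9.4 198.4] rpy [ 3.141  0.364 -0.965] q [-0.219  0.511  1.665  0.257  1.249  2.2  ] F [-0.3 -0.  -0.5] open 0.648
 d tool m [ 0.0513 -0.004   0.0639]  w [-0.0025  0.0142 -0.0094]  world d [ 17.6 -18.4 -78. ]  rows>= 2.0
[539.31417159  21.82758024 201.04920304] [ 3.14058315  0.36418453 -0.96471646]
```

Request:
play_rows(moves=[[0.017,-0.0013,0.013,0,0.014,-0.009,65],[0.017,-0.0013,0.013,0,0,0,65],[0.016,-0.0013,0.013,0,0,0,65],[0,0,0,0,0,0,65]])

```text
t: 14.35
eef_pos: [570.5, -16.5, 141.6]
tcp_rot: [-3.142, 0.339, -0.95]
ft_force: [-0.7, -1.0, 0.4]
opening: 0.649
```

```bash
sed -i 's/^P=.*/P=[-0.9,196.9,589.6,45.5,412.2,66,258,0]/' kin.py
python3 - <<'E'
from h import *
from kin import *
R=tool(np.radians(-54.7),.35,'B',False); z=R.as_matrix()[:,2]
c=np.array([550.5,12.,50])
plan(c+5*z,R)
s=state();print(fk(s["joints"],P)[0],fk(s["joints"]).as_euler('xyz'))
t=read_camera('top');s=read_camera('side')
save(s,'s5',(260,130,400,260),5);save(t,'t5',(270,140,370,240),5)
E
```

```text
t 14.35 pos [570.5 -16.5 141.6] rpy [-3.142  0.339 -0.95 ] q [-0.243  0.604  1.657  0.238  1.154  2.15 ] F [-0.7 -1.   0.4] open 0.649
 d tool m [-0.0024 -0.0003  0.103 ]  w [ 0.0017 -0.0112  0.0049]  world d [-21.   29.9 -96.3]  rows>= 3.0
[570.58912306 -16.38921483 141.40327706] [-3.14154529  0.33876919 -0.94952082]
```

View pics/s5.png

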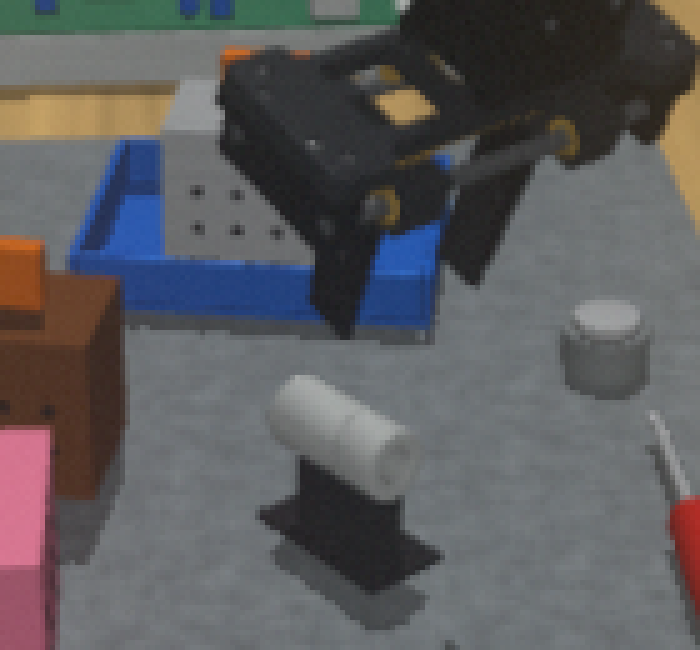

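View pics/t5.png

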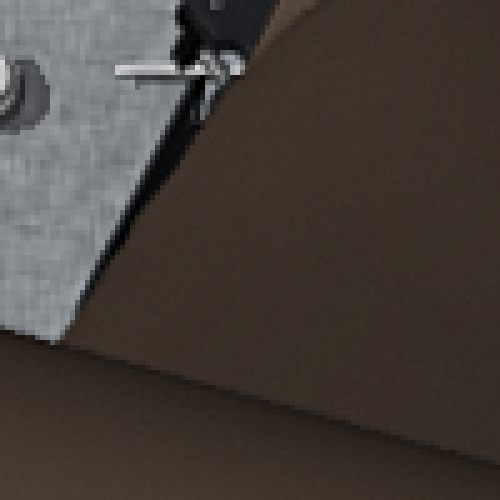

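The side view shows the open jaws above the spacer, with fingertips at crop (345,335) and (470,285). The spacer is now lit, with its hole end at (397,468). One side-view check of its axis comes before the descent.

Run:
```python
from h import *
s=read_camera('side')
m=mask(s,(0,0,120),(179,40,255),(310,200,346,232)); k=big(m); r=cv2.minAreaRect(k);print(r, cv2.contourArea(k))
c=onz(s,r[0],50);print("centre",c)
M=cv2.moments(k);print(onz(s,(M['m10']/M['m00'],M['m01']/M['m00']),50))
for C in([550.5,12,50],[551.5,15,50]):
  u=np.array([np.cos(np.radians(-54.7)),np.sin(np.radians(-54.7)),0]);print([proj(s,np.array(C)+k*u*32).round(1) for k in(-1,0,1)])
```

```text
((329.5, 211.5), (23.0, 31.0), 90.0) 334.5
centre [555.27708583  34.65230825  50.        ]
[557.4596448   37.69257497  50.        ]
[array([318.5, 211. ]), array([328.1, 217.2]), array([338.1, 223.6])]
[array([318.9, 210.3]), array([328.5, 216.4]), array([338.5, 222.8])]
```

Masking was spoiled by the background, but the hole centre at pixel (338.9,223.1) agrees with a spacer centred near (551.5,13.5). That's within the finger clearance, so I'll descend.

Request:
play_rows(moves=[[-0.0012,-0.0016,0.025,0,-0.011,0.005,65],[0,0,0.025,0,0,0,65],[0,0,0,0,0,0,65]])

```text
t: 14.8
eef_pos: [562.1, 1.3, 100.4]
tcp_rot: [-3.137, 0.343, -0.95]
ft_force: [-0.2, -0.3, 0.0]
opening: 0.652
```

Run:
```python
from h import *
from kin import *
R=tool(np.radians(-54.7),.35,'B',False); z=R.as_matrix()[:,2]
c=np.array([551.5,13.,50])
plan(c+5*z,R)
s=read_camera('side')
save(s,'s6',(260,130,400,260),5)
```

```text
t 14.8 pos [562.1   1.3 100.4] rpy [-3.137  0.343 -0.95 ] q [-0.221  0.646  1.715  0.265  1.053  2.138] F [-0.2 -0.3  0. ] open 0.652
 d tool m [0.0021 0.0021 0.0578]  w [-0.0036 -0.0073  0.0041]  world d [-11.6  13.1 -55.1]  rows>= 2.0
```

View pics/s6.png

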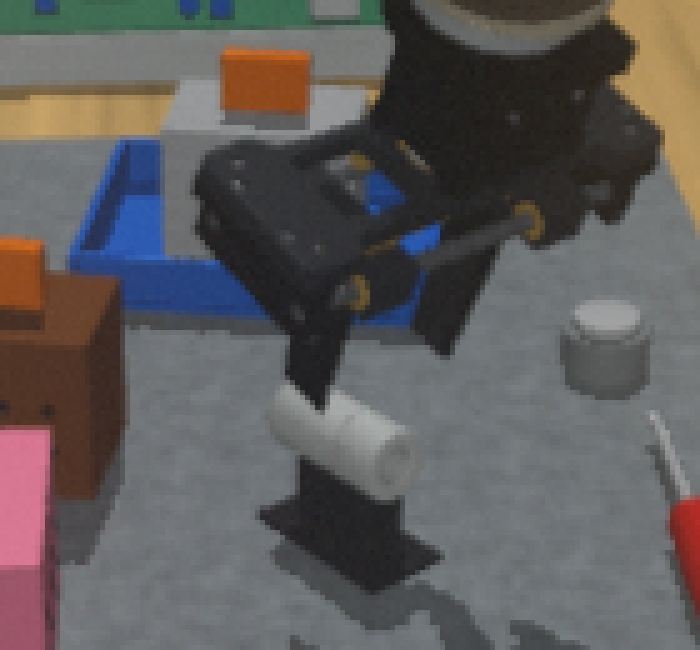

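Run:
```python
from h import *
t=read_camera('top')
for n,ps in dict(pink1=[(330,259),(375,260),(374,291),(331,290)],blk=[(342,273),(369,275)],brown=[(270,248),(303,250),(297,293),(264,288)]).items(): print(n,[onz(t,p,78 if n!='blk' else 108).round(0)[:2].tolist() for p in ps])
```

```text
pink1 [[429.0, -19.0], [429.0, -118.0], [362.0, -116.0], [362.0, -23.0]]
blk [[397.0, -45.0], [394.0, -102.0]]
brown [[449.0, 115.0], [447.0, 42.0], [353.0, 51.0], [362.0, 123.0]]
```

Decoys are over 30 mm clear of the gripper body. Continuing down.

Request:
play_rows(moves=[[0.002,0.002,0.02,-0.003,-0.007,0.004,65],[0,0,0.02,0,0,0,65],[0,0,0.01,0,0,0,65],[0,0,0,0,0,0,65]])

```text
t: 15.3
eef_pos: [557.3, 10.7, 59.9]
tcp_rot: [-3.131, 0.339, -0.951]
ft_force: [0.3, 0.5, 0.5]
opening: 0.65
```

Run:
```python
from h import *
from kin import *
R=tool(np.radians(-54.7),.35,'B',False); z=R.as_matrix()[:,2]
c=np.array([551.5,13.,50])
plan(c+5*z,R)
```

```text
t 15.3 pos [557.3  10.7  59.9] rpy [-3.131  0.339 -0.951] q [-0.209  0.695  1.756  0.289  0.957  2.117] F [0.3 0.5 0.5] open 0.65
 d tool m [-0.0017  0.0036  0.016 ]  w [-0.0098 -0.0113  0.0033]  world d [ -6.8   3.7 -14.6]  rows>= 1.0
```

Request:
play_rows(moves=[[-0.0017,0.0036,0.014,-0.01,-0.011,0.003,65],[0,0,0.003,0,0,0,60],[0,0,0,0,0,0,60]])

```text
t: 15.6
eef_pos: [551.1, 14.4, 45.4]
tcp_rot: [-3.14, 0.348, -0.954]
ft_force: [0.8, -0.1, -0.5]
opening: 0.607
```

Run:
```python
from h import *
from kin import *
R=tool(np.radians(-54.7),.35,'B',False); z=R.as_matrix()[:,2]
c=np.array([551.5,13.,50])
plan(c+5*z,R)
s=read_camera('side')
save(s,'s7',(290,160,380,260),6)
```

```text
t 15.6 pos [551.1  14.4  45.4] rpy [-3.14   0.348 -0.954] q [-0.205  0.715  1.772  0.294  0.935  2.111] F [ 0.8 -0.1 -0.5] open 0.607
 d tool m [-0.0003  0.0005  0.0003]  w [-0.0012 -0.002   0.0008]  world d [-0.6  0.  -0.1]  rows>= 1.0
```

View pics/s7.png

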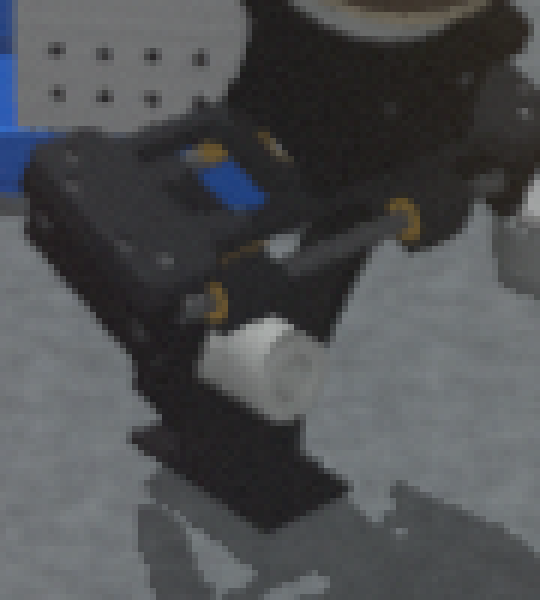

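The fingers stand on both sides of the spacer, with its hole end showing at (295,370). Closing.

Request:
play_rows(moves=[[0,0,0,0,0,0,45],[0,0,0,0,0,0,38],[0,0,0,0,0,0,34],[0,0,0,0,0,0,30],[0,0,0,0,0,0,0],[0,0,0,0,0,0,0],[0,0,0,0,0,0,0]])

```text
t: 16.35
eef_pos: [551.2, 13.9, 46.6]
tcp_rot: [-3.14, 0.348, -0.954]
ft_force: [-1.1, -0.4, 0.5]
opening: 0.334
```

Run:
```python
from h import *
from kin import *
R=tool(np.radians(-54.7),.35,'B',False); z=R.as_matrix()[:,2]
c=np.array([551.5,13.,50])
plan(c+5*z+[0,0,110],R)
```

```text
t 16.35 pos [551.2  13.9  46.6] rpy [-3.14   0.348 -0.954] q [-0.205  0.713  1.771  0.293  0.937  2.112] F [-1.1 -0.4  0.5] open 0.334
 d tool m [-3.78e-02  1.00e-04 -1.02e-01]  w [-0.0014 -0.0024  0.001 ]  world d [ -0.7   0.5 108.7]  rows>= 3.0
```

Request:
play_rows(moves=[[-0.003,0,-0.0085,0,0,0,0],[-0.01,0,-0.027,0,0,0,0],[-0.01,0,-0.027,0,0,0,0],[-0.01,0,-0.027,0,0,0,0],[-0.01,0,-0.027,0,0,0,0],[0,0,0,0,0,0,0]])

```text
t: 16.95
eef_pos: [550.9, 14.5, 176.7]
tcp_rot: [-3.14, 0.347, -0.954]
ft_force: [-0.3, 0.1, -1.2]
opening: 0.333
```

Run:
```python
from h import *
from kin import *
s=state()
R=tool(np.radians(-54.7),.35,'B',False)
plan(s["eef_pos"]+[0,-150,40],down(0.5))
c=read_camera('side');save(c,'s8',(260,100,440,260),4)
# IK of staged poses
np.set_printoptions(suppress=True,precision=2)
q=s["joints"]
for pos,RR in [([560,-140,240],tool(np.radians(-10),.35,'B',False)),([560,-200,240],tool(np.radians(40),.35,'B',False)),([547,-295,240],tool(np.radians(40),.35,'B',False))]:
    q,co=ik(pos,RR,[q]);print("ly",q,co)
for a in np.linspace(0,90,7):
    D=np.radians(40); R0=tool(D,.35,'B',False); Rr=R0*Ro.from_rotvec([0,-np.radians(a),0])
    q,co=ik([547,-295,240],Rr,[q]); print(a,q,"%.0e"%co)
print((R0.inv()*tool(D,.35,'B',True)).as_rotvec())
```

```text
t 16.95 pos [550.9  14.5 176.7] rpy [-3.14   0.347 -0.954] q [-0.204  0.534  1.685  0.253  1.192  2.195] F [-0.3  0.1 -1.2] open 0.333
 d tool m [ 0.1015  0.0866 -0.0794]  w [-0.2532  0.2827 -1.4388]  world d [   0. -150.   40.]  rows>= 10.0
ly [-0.33  0.55  1.46 -0.06  1.48  1.43] 3.312690441112301e-17
ly [-0.33  0.52  1.52 -0.31  1.3   0.66] 1.290684539537494e-29
ly [-0.47  0.54  1.47 -0.34  1.28  0.52] 3.333118967578045e-26
0.0 [-0.47  0.54  1.47 -0.34  1.28  0.52] 3e-26
15.0 [-0.39  0.62  1.42 -0.54  1.44  0.65] 8e-24
30.0 [-0.33  0.7   1.39 -0.72  1.6   0.73] 5e-21
45.0 [-0.29  0.79  1.36 -0.88  1.76  0.78] 1e-16
60.0 [-0.26  0.88  1.35 -1.03  1.92  0.81] 4e-18
75.0 [-0.26  0.96  1.36 -1.13  2.07  0.84] 2e-03
90.0 [-0.26  1.03  1.39 -1.13  2.22  0.94] 2e-02
[0.   1.57 0.  ]
```

View pics/s8.png

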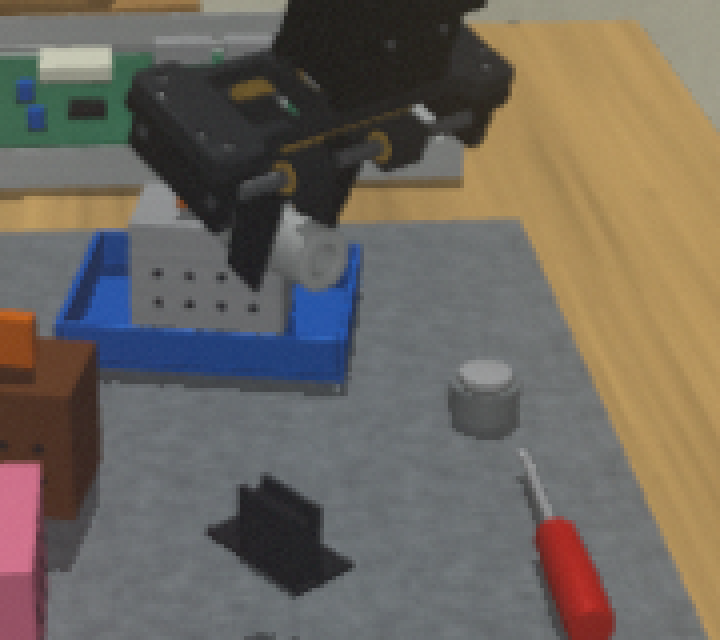

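The spacer is held, and its hole is plainly visible at (323,255), facing away from the fingers towards the right front. The rest is empty. Next I'll check the turning path for joint range.

Run:
```python
from h import *
from kin import *
np.set_printoptions(suppress=True,precision=2)
s=state()
for Dd in(20,40,60):
  q=s["joints"];print("D",Dd)
  for f in np.linspace(0,1,6):
    y=np.radians(-54.7)*(1-f)+np.radians(Dd)*f
    pos=np.array([551,14,240])*(1-f)+np.array([547,-280,240])*f
    q,co=ik(pos,tool(y,.35,'B',False),[q]);print("ly",q,"%.0e"%co)
  for a in np.linspace(0,90,7):
    D=np.radians(Dd); R0=tool(D,.35,'B',False); Rr=R0*Ro.from_rotvec([0,np.radians(a),0])
    q,co=ik([547,-280,240],Rr,[q]); print(a,q,"%.0e"%co)
```

```text
D 20
ly [-0.21  0.47  1.62  0.24  1.33  2.23] 1e-30
ly [-0.27  0.5   1.56  0.14  1.41  1.95] 8e-29
ly [-0.32  0.52  1.51  0.04  1.45  1.67] 4e-28
ly [-0.37  0.54  1.47 -0.07  1.47  1.39] 3e-28
ly [-0.42  0.56  1.44 -0.17  1.45  1.11] 1e-27
ly [-0.47  0.57  1.42 -0.26  1.4   0.82] 4e-27
0.0 [-0.47  0.57  1.42 -0.26  1.4   0.82] 4e-27
15.0 [-0.55  0.49  1.53 -0.07  1.18  0.7 ] 6e-22
30.0 [-0.64  0.43  1.65  0.18  0.98  0.49] 3e-19
45.0 [-0.74  0.39  1.77  0.53  0.84  0.15] 3e-18
60.0 [-0.84  0.4   1.88  0.95  0.82 -0.28] 9e-21
75.0 [-0.92  0.45  1.98  1.32  0.94 -0.68] 2e-19
90.0 [-0.99  0.54  2.05  1.58  1.15 -0.98] 3e-22
D 40
ly [-0.21  0.47  1.62  0.24  1.33  2.23] 1e-30
ly [-0.26  0.5   1.55  0.12  1.42  1.9 ] 2e-26
ly [-0.3   0.53  1.51 -0.    1.46  1.56] 3e-25
ly [-0.35  0.54  1.48 -0.13  1.45  1.23] 3e-25
ly [-0.39  0.54  1.48 -0.24  1.39  0.89] 1e-24
ly [-0.45  0.54  1.49 -0.33  1.28  0.55] 4e-24
0.0 [-0.45  0.54  1.49 -0.33  1.28  0.55] 4e-24
15.0 [-0.55  0.48  1.55 -0.09  1.14  0.37] 3e-22
30.0 [-0.65  0.45  1.62  0.2   1.05  0.13] 3e-22
45.0 [-0.76  0.44  1.69  0.51  1.03 -0.16] 9e-23
60.0 [-0.86  0.47  1.75  0.81  1.08 -0.44] 2e-23
75.0 [-0.94  0.53  1.81  1.06  1.21 -0.69] 4e-24
90.0 [-1.    0.62  1.85  1.26  1.37 -0.88] 8e-24
D 60
ly [-0.21  0.47  1.62  0.24  1.33  2.23] 1e-30
ly [-0.25  0.5   1.55  0.1   1.43  1.84] 1e-24
ly [-0.28  0.53  1.51 -0.04  1.46  1.45] 3e-23
ly [-0.32  0.53  1.5  -0.19  1.41  1.06] 4e-23
ly [-0.37  0.52  1.52 -0.31  1.3   0.67] 1e-22
ly [-0.44  0.49  1.56 -0.38  1.14  0.26] 6e-22
0.0 [-0.44  0.49  1.56 -0.38  1.14  0.26] 6e-22
15.0 [-0.54  0.47  1.57 -0.1   1.1   0.02] 9e-24
30.0 [-0.65  0.47  1.58  0.19  1.13 -0.21] 6e-23
45.0 [-0.76  0.49  1.59  0.46  1.2  -0.43] 3e-24
60.0 [-0.84  0.54  1.6   0.68  1.32 -0.61] 7e-25
75.0 [-0.91  0.62  1.62  0.87  1.46 -0.75] 5e-25
90.0 [-0.96  0.7   1.63  1.02  1.62 -0.86] 9e-25
```

Run:
```python
from h import *
s=state(); R=Ro.from_euler('xyz',s["tcp_rot"])
plan([547,-294,235],R)
```

```text
t 17.0 pos [550.2  14.5 175. ] rpy [ 3.141  0.349 -0.955] q [-0.204  0.536  1.687  0.253  1.19   2.194] F [-0.2  0.2 -1.4] open 0.329
 d tool m [ 0.2144  0.1809 -0.1418]  w [0. 0. 0.]  world d [  -3.2 -308.5   60. ]  rows>= 7.0
```

Request:
play_rows(moves=[[0.014,0.012,-0.01,0,0,0,0],[0.027,0.0225,-0.0185,0,0,0,0],[0.027,0.0225,-0.0185,0,0,0,0],[0.027,0.0225,-0.0185,0,0,0,0],[0.027,0.0225,-0.0185,0,0,0,0],[0.027,0.0225,-0.0185,0,0,0,0],[0.027,0.0225,-0.0185,0,0,0,0],[0.02,0.015,-0.012,0,0,0,0]])

```text
t: 17.8
eef_pos: [548.1, -272.4, 225.2]
tcp_rot: [3.134, 0.361, -0.952]
ft_force: [0.2, -0.5, -2.1]
opening: 0.331
```

Request:
play_rows(moves=[[0,0,0,-0.035,0,-0.1,0],[0,0,0,-0.048,0,-0.13,0],[0,0,0,-0.048,0,-0.13,0],[0,0,0,-0.048,0,-0.13,0],[0,0,0,-0.048,0,-0.13,0],[0,0,0,-0.048,0,-0.13,0],[0,0,0,-0.048,0,-0.13,0],[0,0,0,-0.048,0,-0.13,0]])

```text
t: 18.6
eef_pos: [545.1, -277.9, 211.9]
tcp_rot: [-3.123, 0.375, 0.167]
ft_force: [-0.2, -0.1, -1.7]
opening: 0.331
```

Run:
```python
from h import *
from kin import *
plan([547,-280,240],tool(np.radians(40),.35,'B',False))
```

```text
t 18.6 pos [ 545.1 -277.9  211.9] rpy [-3.123  0.375  0.167] q [-0.491  0.62   1.415 -0.213  1.423  0.982] F [-0.2 -0.1 -1.7] open 0.331
 d tool m [-0.0089  0.0019 -0.0267]  w [-0.2062  0.0198 -0.4971]  world d [ 1.9 -2.1 28.1]  rows>= 4.0
```

Request:
play_rows(moves=[[-0.003,0,-0.009,-0.051,0.005,-0.124,0],[-0.003,0,-0.009,-0.051,0.005,-0.124,0],[-0.003,0,-0.009,-0.051,0.005,-0.124,0],[-0.003,0,-0.009,-0.051,0.005,-0.124,0],[0,0,0,0,0.1,0,0],[0,0,0,0,0.145,0,0],[0,0,0,0,0.145,0,0],[0,0,0,0,0.145,0,0]])

```text
t: 19.4
eef_pos: [547.8, -272.1, 238.8]
tcp_rot: [-3.126, -0.197, 0.731]
ft_force: [-0.3, 0.5, -2.7]
opening: 0.329
```

Run:
```python
from h import *
from kin import *
plan([547,-280,240],tool(np.radians(40),.35,'B',True))
```

```text
t 19.4 pos [ 547.8 -272.1  238.8] rpy [-3.126 -0.197  0.731] q [-0.652  0.448  1.619  0.225  1.063  0.078] F [-0.3  0.5 -2.7] open 0.329
 d tool m [-0.0055  0.0053 -0.0024]  w [-0.0365  1.0243  0.0179]  world d [-0.8 -7.9  1.2]  rows>= 7.0
```

Request:
play_rows(moves=[[0,0,0,-0.005,0.14,0.002,0],[0,0,0,-0.005,0.14,0.002,0],[0,0,0,-0.005,0.14,0.002,0],[0,0,0,-0.005,0.14,0.002,0],[0,0,0,-0.005,0.14,0.002,0],[0,0,0,-0.005,0.14,0.002,0],[0,0,0,0,0.1,0,0],[0,0,0,0,0,0,0]])

```text
t: 20.2
eef_pos: [544.8, -275.5, 231.3]
tcp_rot: [-3.137, -1.174, 0.686]
ft_force: [-1.0, -0.1, -1.7]
opening: 0.332
```

Run:
```python
from h import *
from kin import *
R=tool(np.radians(40),.35,'B',True);z=R.as_matrix()[:,2]
plan(np.array([547.4,-294.7,170])+5*z,R)
s=read_camera('side');t=read_camera('top');cv2.imwrite('pics/s9f.png',s["img"][:,:,::-1])
save(s,'s9',(290,180,430,380),3);save(t,'t9',(390,150,500,260),5)
```

```text
t 20.2 pos [ 544.8 -275.5  231.3] rpy [-3.137 -1.174  0.686] q [-0.986  0.605  1.865  1.238  1.327 -0.877] F [-1.  -0.1 -1.7] open 0.332
 d tool m [-0.0602  0.0165  0.0193]  w [ 0.0065  0.0467 -0.0045]  world d [  6.2 -16.1 -63. ]  rows>= 2.0
```

View pics/s9f.png

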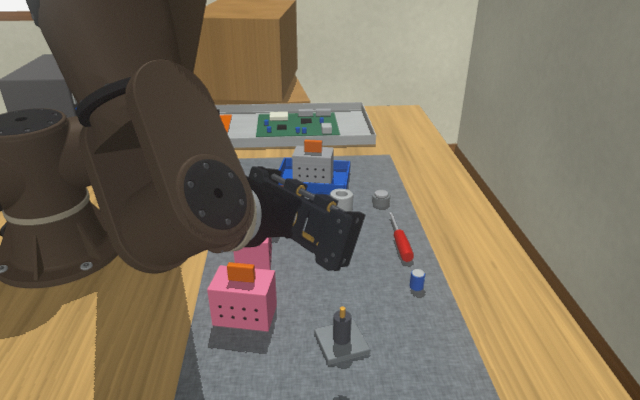

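View pics/t9.png

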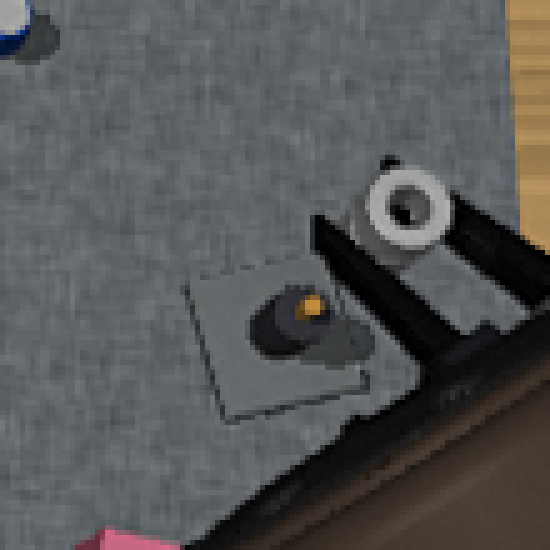

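The top view now shows the hole ring facing up at crop (411,206), with the probe's brass tip at (313,306). In the side view the shield stands in the tray. I'll true up the attitude and move over the probe.

Request:
play_rows(moves=[[0,0.01,0.003,0.0065,0.046,-0.0045,0],[-0.004,0.007,0,0,0,0,0],[-0.01,0,0.004,0,0,0,0],[0,0,0,0,0,0,0]])

```text
t: 20.7
eef_pos: [559.0, -286.2, 217.5]
tcp_rot: [3.123, -1.205, 0.721]
ft_force: [0.0, 0.7, -1.4]
opening: 0.33
```

Run:
```python
from h import *
from kin import *
R=tool(np.radians(40),.35,'B',True);D=np.array([np.cos(np.radians(40)),np.sin(np.radians(40)),0])
tgt=np.array([547.4,-294.7,170])+3.4*D
plan(tgt,R)
s=read_camera('side');t=read_camera('top')
save(s,'s10',(310,160,390,360),3);save(t,'t10',(415,150,495,240),6)
a=cv2.resize(s["img"][150:350,300:390,::-1],None,fx=3,fy=3,interpolation=cv2.INTER_CUBIC);b=cv2.resize(t["img"][160:240,415:495,::-1],None,fx=6,fy=6,interpolation=cv2.INTER_CUBIC)
c=np.zeros((600,270+480,3),np.uint8);c[:,:270]=a;c[:480,270:]=b;cv2.imwrite('pics/m10.png',c)
```

```text
t 20.7 pos [ 559.  -286.2  217.5] rpy [ 3.123 -1.205  0.721] q [-0.981  0.657  1.827  1.258  1.35  -0.906] F [ 0.   0.7 -1.4] open 0.33
 d tool m [-0.0483 -0.0013  0.0067]  w [-0.0031  0.0156  0.0082]  world d [ -9.   -6.3 -47.5]  rows>= 1.0
```

View pics/m10.png

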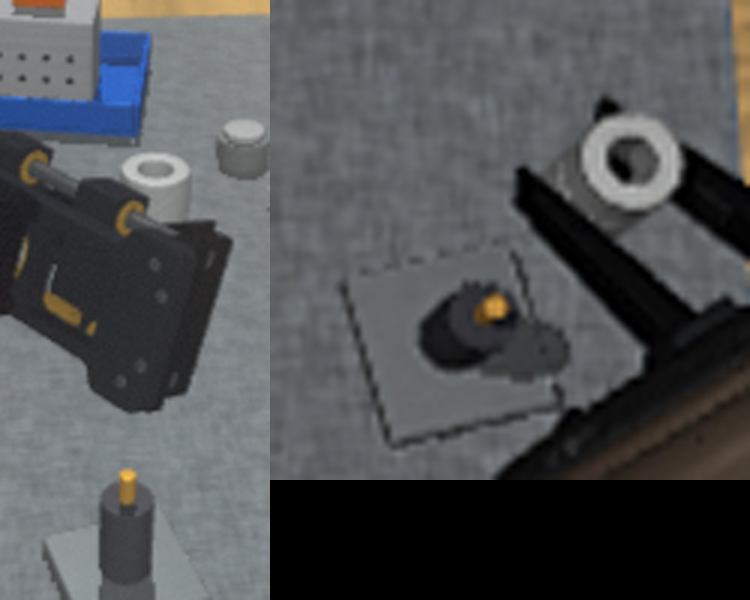

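Run:
```python
from h import *
from kin import *
t=read_camera('top')
st=state();D=np.array([np.cos(np.radians(40)),np.sin(np.radians(40)),0])
roi=(455,165,495,205)
g=hsv(t); m=mask(t,(0,0,165),(179,40,255),roi); k=big(m); e=cv2.fitEllipse(cv2.convexHull(k)); print("ring",e)
# hole check centre
X=onz(t,e[0],251);print("ring xy",X.round(1),"TCP",st["eef_pos"].round(1),"axis expected",(st["eef_pos"]-3.4*D).round(1), "tilt z", Ro.from_euler('xyz',st["tcp_rot"]).as_matrix().round(3).tolist())
# plunger by top camera: all brass pixels, mean; includes side; 
m=mask(t,(8,110,90),(30,255,255),(440,200,465,225)); ys,xs=np.nonzero(m);print(list(zip(xs,ys)))
print(onz(t,(xs.mean(),ys.mean()),72).round(1), [proj(t,[547.4,-294.7,z]).round(1) for z in(60,76)])
s=read_camera('side');m=mask(s,(8,110,90),(30,255,255),(325,300,360,330)); ys,xs=np.nonzero(m);print("side brass x",xs.mean(),"rows",ys.min(),ys.max());print([proj(s,[547.4,-294.7,z]).round(1) for z in(60,76)])
```

```text
ring ((474.9945983886719, 186.1691436767578), (13.926627159118652, 14.720073699951172), 96.29962921142578)
ring xy [ 555.5 -287.3  251. ] TCP [ 559.1 -286.5  218.9] axis expected [ 556.5 -288.7  218.9] tilt z [[0.267, 0.647, 0.714], [0.236, -0.763, 0.602], [0.934, 0.008, -0.356]]
[(np.int64(451), np.int64(209)), (np.int64(452), np.int64(209)), (np.int64(453), np.int64(209)), (np.int64(450), np.int64(210)), (np.int64(451), np.int64(210)), (np.int64(452), np.int64(210)), (np.int64(453), np.int64(210)), (np.int64(454), np.int64(210)), (np.int64(450), np.int64(211)), (np.int64(451), np.int64(211)), (np.int64(452), np.int64(211)), (np.int64(453), np.int64(211)), (np.int64(454), np.int64(211)), (np.int64(449), np.int64(212)), (np.int64(450), np.int64(212)), (np.int64(451), np.int64(212)), (np.int64(452), np.int64(212)), (np.int64(453), np.int64(212))]
[ 546.6 -293.1   72. ] [array([451. , 211.4]), array([452.9, 210. ])]
side brass x 342.0 rows 306 317
[array([342. , 316.2]), array([342.3, 308.3])]
```

Camera and arm agree to about 1.5 mm on where the spacer's axis is, and the ring is round, so the spacer is upright. Moving over the probe.

Request:
play_rows(moves=[[-0.01,-0.001,-0.007,-0.003,0.0155,0.008,0],[-0.01,0,0.004,0,0,0,0],[-0.01,0,0.0037,0,0,0,0],[0,0,0,0,0,0,0]])

```text
t: 21.3
eef_pos: [549.9, -292.8, 188.6]
tcp_rot: [3.137, -1.223, 0.701]
ft_force: [0.4, -0.0, -1.3]
opening: 0.333
```

Run:
```python
from h import *
from kin import *
R=tool(np.radians(40),.35,'B',True)
plan([550.3,-292.8,125],R)
```

```text
t 21.3 pos [ 549.9 -292.8  188.6] rpy [ 3.137 -1.223  0.701] q [-1.003  0.708  1.846  1.27   1.352 -0.974] F [ 0.4 -0.  -1.3] open 0.333
 d tool m [-0.0597  0.0002  0.0219]  w [ 0.0021 -0.0021  0.001 ]  world d [  0.4  -0.  -63.6]  rows>= 2.0
```

Request:
play_rows(moves=[[-0.0094,0,0.0034,0,0,0,0],[-0.0141,0,0.0051,0,0,0,0],[-0.0141,0,0.0051,0,0,0,0],[-0.0094,0,0.0034,0,0,0,0],[0,0,0,0,0,0,0],[0,0,0,0,0,0,0]])

```text
t: 21.9
eef_pos: [550.0, -292.5, 132.6]
tcp_rot: [-3.14, -1.223, 0.695]
ft_force: [0.2, -0.1, -1.3]
opening: 0.327
```

```bash
cat > chk.py <<'E'
from h import *
from kin import *
import sys
R=tool(np.radians(40),.35,'B',True)
F=[];Z=[]
for i in range(4):
    s=read_camera('side'); x=state();F.append(x["ft_force"]);Z.append(x["eef_pos"][2])
print("Fz mean",np.mean(F,0).round(2),"z",np.mean(Z).round(2))
plan([550.3,-292.8,float(sys.argv[1])],R)
cv2.imwrite(f'pics/{sys.argv[2]}.png',cv2.resize(s["img"][240:345,290:400,::-1],None,fx=6,fy=6,interpolation=cv2.INTER_CUBIC))
m=mask(s,(8,110,90),(30,255,255),(325,295,360,330)); ys,xs=np.nonzero(m)
if len(ys): print("brass cols",xs.min(),xs.max(),"rows",ys.min(),ys.max(),"n",len(ys))
E
python3 chk.py 112 s11
```

```text
Fz mean [-0.37 -0.04 -1.54] z 133.1
t 22.1 pos [ 550.  -292.7  133.4] rpy [ 3.139 -1.223  0.699] q [-1.003  0.8    1.859  1.294  1.322 -1.077] F [-0.5 -0.4 -1.4] open 0.327
 d tool m [-0.0201  0.0002  0.0074]  w [ 0.0017 -0.0019  0.0003]  world d [  0.3  -0.1 -21.4]  rows>= 1.0
```

View pics/s11.png

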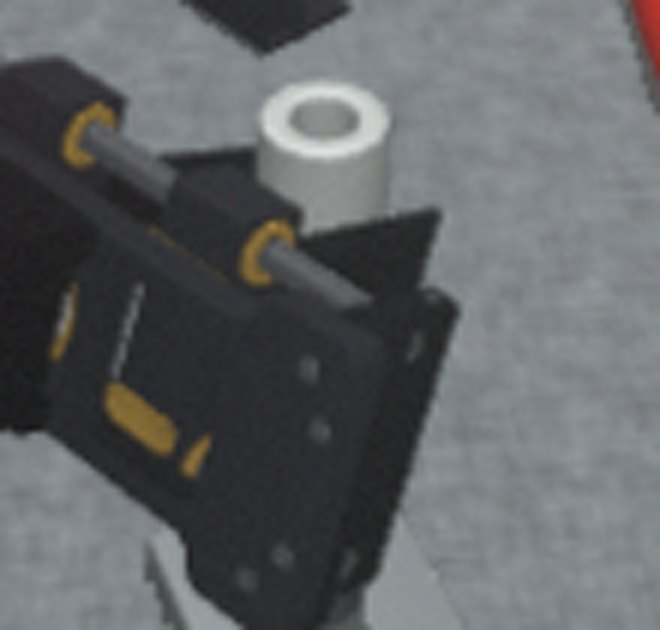

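The plunger is hidden behind the gripper in this view, and the ring with its hole is on top at (323,118). I'll go by force, with baseline Fz ≈ −1.5 N.

Request:
play_rows(moves=[[-0.0094,0,0.0034,0,0,0,0],[-0.0056,0,0.002,0,0,0,0],[0,0,0,0,0,0,0],[0,0,0,0,0,0,0]])

```text
t: 22.5
eef_pos: [550.1, -292.9, 116.9]
tcp_rot: [3.134, -1.222, 0.703]
ft_force: [-0.3, -1.1, -1.0]
opening: 0.33
```

```bash
python3 chk.py 108 s12
```

```text
Fz mean [ 0.35  0.04 -1.38] z 117.07
t 22.7 pos [ 550.2 -293.   117.2] rpy [ 3.132 -1.222  0.705] q [-1.003  0.828  1.86   1.302  1.314 -1.108] F [ 0.1  0.7 -1.8] open 0.329
 d tool m [-0.0086 -0.0001  0.0033]  w [ 0.0026 -0.0016  0.0024]  world d [ 0.1  0.2 -9.2]  rows>= 1.0
brass cols 330 333 rows 295 296 n 7
```

Request:
play_rows(moves=[[-0.0038,0,0.0014,0.002,0,0.002,0],[-0.0028,0,0.001,0,0,0,0],[0,0,0,0,0,0,0]])

```text
t: 23.0
eef_pos: [550.2, -293.0, 109.9]
tcp_rot: [3.139, -1.222, 0.701]
ft_force: [0.1, 0.8, -1.1]
opening: 0.331
```

```bash
python3 chk.py 108 s12
```

```text
Fz mean [ 0.23 -0.4  -1.42] z 110.23
t 23.2 pos [ 550.3 -293.1  110.4] rpy [ 3.137 -1.222  0.702] q [-1.003  0.84   1.858  1.303  1.311 -1.117] F [ 0.1  0.2 -1.1] open 0.328
 d tool m [-0.0022 -0.0002  0.001 ]  w [ 0.0007 -0.0015  0.0012]  world d [ 0.   0.3 -2.4]  rows>= 1.0
brass cols 330 333 rows 295 300 n 17
```

Request:
play_rows(moves=[[-0.0019,0,0.0007,0,0,0,0],[0,0,0,0,0,0,0],[0,0,0,0,0,0,0]])

```text
t: 23.5
eef_pos: [550.3, -293.1, 108.3]
tcp_rot: [3.137, -1.222, 0.702]
ft_force: [0.6, 0.1, -2.1]
opening: 0.328
```

```bash
python3 chk.py 108 s12
```

```text
Fz mean [ 0.14 -0.13 -1.49] z 108.34
t 23.7 pos [ 550.3 -293.1  108.4] rpy [ 3.136 -1.222  0.703] q [-1.003  0.844  1.858  1.304  1.31  -1.121] F [-0.2  0.5 -0.8] open 0.333
 d tool m [-0.0003 -0.0003  0.0003]  w [ 0.0009 -0.0014  0.0016]  world d [-0.   0.3 -0.4]  rows>= 1.0
brass cols 330 338 rows 295 301 n 20
```

Baseline holds at −1.45 N at z = 108.3. Continuing in 2 mm steps.

Request:
play_rows(moves=[[-0.0019,0,0.0007,0,0,0,0],[0,0,0,0,0,0,0],[0,0,0,0,0,0,0]])

```text
t: 24.0
eef_pos: [550.3, -293.1, 106.2]
tcp_rot: [3.136, -1.222, 0.703]
ft_force: [-0.7, -0.0, -0.9]
opening: 0.33
```

```bash
python3 chk.py 104 s12
```

```text
Fz mean [-0.03  0.04 -1.66] z 106.22
t 24.2 pos [ 550.3 -293.1  106.3] rpy [ 3.136 -1.222  0.703] q [-1.003  0.847  1.858  1.305  1.309 -1.125] F [ 0.8  0.2 -1.9] open 0.325
 d tool m [-0.0021 -0.0003  0.001 ]  w [ 0.0009 -0.0014  0.0018]  world d [-0.   0.3 -2.3]  rows>= 1.0
brass cols 330 338 rows 295 303 n 28
```

Request:
play_rows(moves=[[-0.0019,0,0.0007,0,0,0,0],[0,0,0,0,0,0,0],[0,0,0,0,0,0,0]])

```text
t: 24.5
eef_pos: [550.4, -293.2, 104.4]
tcp_rot: [3.135, -1.223, 0.704]
ft_force: [-0.3, -0.0, 0.7]
opening: 0.329
```

```bash
python3 chk.py 104 s13
```

```text
Fz mean [-0.27 -0.09  0.21] z 104.36
t 24.7 pos [ 550.4 -293.2  104.4] rpy [ 3.135 -1.223  0.704] q [-1.003  0.851  1.858  1.306  1.309 -1.128] F [-0.3 -0.1  0.3] open 0.337
 d tool m [-0.0003 -0.0003  0.0003]  w [ 0.001  -0.0018  0.0021]  world d [-0.1  0.4 -0.4]  rows>= 1.0
brass cols 327 338 rows 295 304 n 36
```

Contact: the force is up 1.7 N, so about 1.3 mm in and first touch near z ≈ 105.7, as predicted. Half travel should be z ≈ 100.7 and Fz ≈ +2.0 N.

Request:
play_rows(moves=[[-0.0019,0,0.0007,0,0,0,0],[0,0,0,0,0,0,0],[0,0,0,0,0,0,0]])

```text
t: 25.0
eef_pos: [550.4, -293.2, 102.4]
tcp_rot: [3.134, -1.223, 0.705]
ft_force: [-0.8, 0.4, 0.9]
opening: 0.33
```

```bash
python3 chk.py 100.7 s13
```

```text
Fz mean [-0.47 -0.07  0.18] z 102.44
t 25.2 pos [ 550.4 -293.2  102.4] rpy [ 3.134 -1.223  0.705] q [-1.003  0.855  1.858  1.307  1.308 -1.132] F [-0.8  0.  -0.3] open 0.331
 d tool m [-0.0016 -0.0004  0.0007]  w [ 0.0011 -0.0022  0.0024]  world d [-0.1  0.4 -1.7]  rows>= 1.0
brass cols 330 338 rows 295 305 n 37
```

Request:
play_rows(moves=[[-0.0015,-0.0003,0.0006,0,0,0,0],[0,0,0,0,0,0,0],[0,0,0,0,0,0,0]])

```text
t: 25.5
eef_pos: [550.4, -293.2, 101.0]
tcp_rot: [3.132, -1.223, 0.706]
ft_force: [-0.8, -0.6, 1.4]
opening: 0.331
```

```bash
python3 chk.py 100.7 s14
```

```text
Fz mean [-0.42 -0.14  1.37] z 100.98
t 25.7 pos [ 550.4 -293.2  101. ] rpy [ 3.132 -1.223  0.707] q [-1.003  0.857  1.858  1.308  1.307 -1.136] F [-0.6 -0.1  1.1] open 0.327
 d tool m [-0.0002 -0.0004  0.0002]  w [ 0.0018 -0.0024  0.0029]  world d [-0.1  0.4 -0.3]  rows>= 1.0
brass cols 325 338 rows 296 305 n 37
```

Run:
```python
from h import *
F=[]
for i in range(24):
    read_camera('side'); x=state(); F.append(x["ft_force"][2])
print(np.mean(F),np.std(F)/np.sqrt(len(F)),x["eef_pos"],x["t"])
```

```text
1.2923170393600782 0.1151099932361078 [ 550.40980798 -293.17542732  100.94753518] 26.9
```

Net force is 2.8 N, or 3.6 mm in. I need 1.4 mm more.

Request:
play_rows(moves=[[-0.0014,-0.0002,0.0006,0,0,0,0],[0,0,0,0,0,0,0],[0,0,0,0,0,0,0]])

```text
t: 27.2
eef_pos: [550.4, -293.1, 99.5]
tcp_rot: [3.131, -1.223, 0.707]
ft_force: [-0.9, 0.2, 1.4]
opening: 0.334
```

Run:
```python
from h import *
F=[]
for i in range(20):
    s=read_camera('side'); x=state(); F.append(x["ft_force"][2])
print(np.mean(F),np.std(F)/np.sqrt(len(F)),x["eef_pos"],x["t"],x["tcp_rot"],x["opening"])
cv2.imwrite('pics/s15.png',cv2.resize(s["img"][240:345,290:400,::-1],None,fx=6,fy=6,interpolation=cv2.INTER_CUBIC))
```

```text
2.32152732807291 0.13992499766757927 [ 550.40363909 -293.13265831   99.44616559] 28.2 [ 3.13086832 -1.22329594  0.70716635] 0.32800167910086286
```

View pics/s15.png

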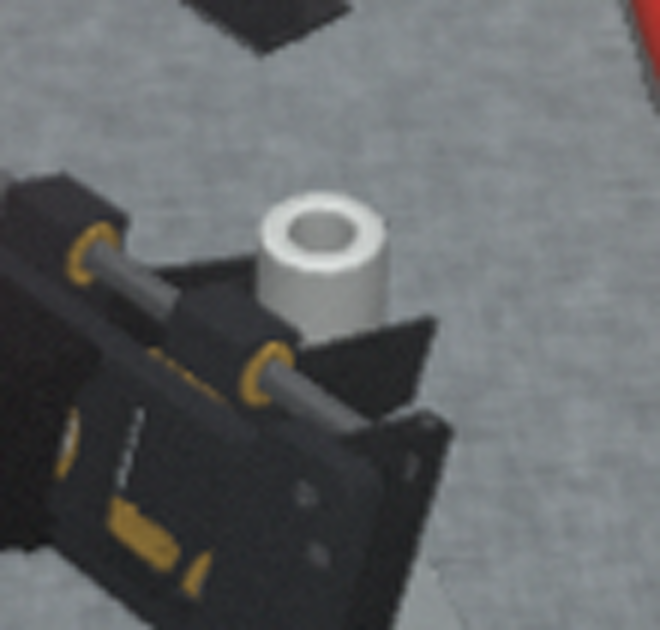

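Net 3.8 N means about 5.3 mm, or half travel. The ring at (322,232) hasn't shifted relative to the fingers. Now I'll raise it.

Request:
play_rows(moves=[[0.0047,0,-0.0017,0,0,0,0],[0.0094,0,-0.0034,0,0,0,0],[0.0188,0,-0.0069,0,0,0,0],[0.0188,0,-0.0069,0,0,0,0],[0.0188,0,-0.0069,0,0,0,0],[0.0094,0,-0.0034,0,0,0,0],[0,0,0,0,0,0,0],[0,0,0,0,0,0,0]])

```text
t: 29.0
eef_pos: [549.6, -292.0, 188.2]
tcp_rot: [3.137, -1.219, 0.702]
ft_force: [-0.3, 0.6, -1.9]
opening: 0.333
```

Run:
```python
from h import *
from kin import *
R=tool(np.radians(40),.35,'B',True)
plan([550.3,-292.8,185],R)
s=read_camera('side');t=read_camera('top')
cv2.imwrite('pics/s16.png',s["img"][:,:,::-1]);save(t,'t16',(150,120,510,300),2)
m=mask(t,(0,0,165),(179,40,255),(455,165,495,205)); e=cv2.fitEllipse(cv2.convexHull(big(m))); print(e)
# shield check
k=big(mask(t,(3,130,100),(22,255,255),(180,180,240,240)));r=cv2.minAreaRect(k);X=onz(t,r[0],110);print("shield block",X, [onz(t,p,113).round(0)[:2].tolist() for p in cv2.boxPoints(r)])
k=big(mask(s,(3,130,100),(22,255,255),(295,130,335,165)));rs=cv2.minAreaRect(k);print(tri(t,r[0],s,rs[0]))
```

```text
t 29.0 pos [ 549.6 -292.   188.2] rpy [ 3.137 -1.219  0.702] q [-1.002  0.707  1.847  1.267  1.349 -0.973] F [-0.3  0.6 -1.9] open 0.333
 d tool m [-0.003   0.001   0.0012]  w [0.0006 0.0018 0.0014]  world d [ 0.7 -0.8 -3.2]  rows>= 1.0
((473.1722412109375, 195.91709899902344), (11.731992721557617, 14.975961685180664), 95.41636657714844)
shield block [531.0154124  272.89109475 110.        ] [[511.0, 282.0], [553.0, 273.0], [550.0, 262.0], [508.0, 271.0]]
(array([532.85284971, 276.96499515,  96.80521547]), [np.float64(0.9464109567990012), np.float64(0.946410956799257)])
```

View pics/s16.png

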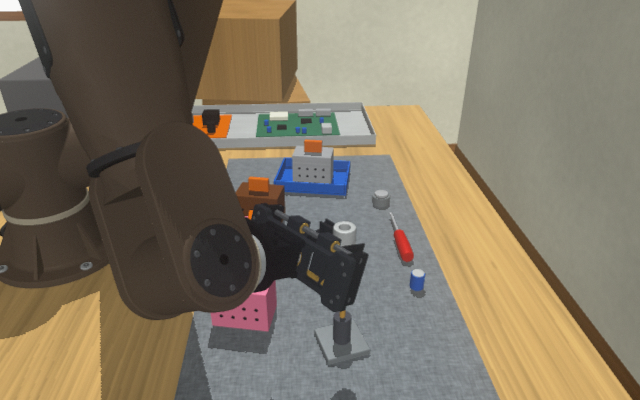

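View pics/t16.png

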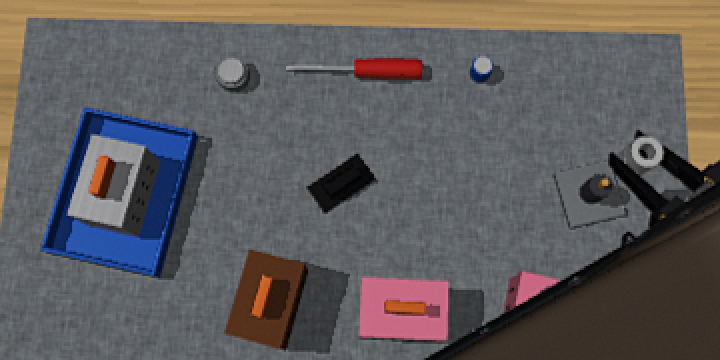

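The shield is centred in the tray: its block is at about (531,272) and the tray centre at (529,270). The speaker, screwdriver and capacitor are where they were. The spacer is raised with its hole up, at (646,151) in the top crop. I'll settle the arm and hand in.

Request:
play_rows(moves=[[0,0,0,0,0,0,0],[0,0,0,0,0,0,0],[0,0,0,0,0,0,0]])

```text
t: 29.4
eef_pos: [549.4, -291.9, 185.9]
tcp_rot: [-3.134, -1.219, 0.691]
ft_force: [0.4, 0.1, -0.2]
opening: 0.331
```

Run:
```python
from h import *
s=state();print(s["t"],s["qvel"].round(4),s["eef_pos"],s["tcp_rot"],s["opening"])
print(job_done())
```

```text
29.4 [ 0.001   0.011   0.0017 -0.0005 -0.0022 -0.002 ] [ 549.40032423 -291.87249609  185.8886068 ] [-3.1344519  -1.2193872   0.69117239] 0.3313716400727504
the job is handed in; nothing more can be done
None
```

The job is done and handed in at 29.4 s of the 61 s allowed; no verdict was reported.

- **Shield:** It stands upright in the tray. The last top view puts its grip block at about (531, 272) mm, against a tray centre of about (529, 270) mm. A two-view fix of the block gave (533, 277) mm, a few millimetres different.
- **Spacer and probe:** I picked up the spacer, turned it upright with the hole on top (ring visible from above), and pressed it onto the probe. First contact was close to the predicted height. At the lowest point the net force was about 3.8 N, which is roughly 5.1–5.6 mm of the 10 mm travel. The single force readings were noisy, and the two estimates (force and arm height) differed by about 0.5 mm. The plunger itself was hidden behind the gripper, so the depth is judged by force and height only.
- **Final state:** The arm holds the spacer hole up with its lower end at about 155 mm, opening 31.5 mm. The attitude comes from the arm's pose and is within about 0.5° of upright. The arm was nearly still at hand-in: the fastest joint read 0.011 rad/s, and the tool had sagged about 2 mm in the last 0.4 s.
- **Bystanders:** The speaker, capacitor and screwdriver look unmoved in the last images.

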